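# Find the key that opens the sample locker

## Task

One of the two T-handled keys on the wooden rack works the lock on top of the sample locker; nobody knows which. Try one: push it fully home and turn it gently clockwise; if it resists, do not force it but turn it back, hang it on the rack again and only then try the other. When a key swings the latch a full quarter turn off the lid, pull that key straight out, leave the latch open, and hang the key on the green rest, with the other key on the rack and the things standing round undisturbed.

Things in the scene. Friction and masses are not known exactly. Their poses are not given: they have to be found in the camera images.
- locker: grey sheet-steel sample locker, fixed, 160 x 150 x 72 mm, z up. Origin on the desk straight below the lock's vertical axis; it reaches 42 mm to -x (front), 118 mm to +x (back), 75 mm to each side. The lock is in the aluminium front strip of its top, a steel lid behind.
- lock_seat (a point): centre of the top face of the brass lock barrel, 82 mm above the desk, axes as the locker. A key is fully home when its collar lies on this face. Any key more than 2 mm short of home strikes a hidden ward like a wrong key. The barrel is 54 mm across and 10 mm thick; below it the locker is open, but for the wards.
- latch (a joint): angle of barrel and latch tongue: 0 shut (tongue over the lid), growing clockwise seen from above to 1.571, open (a stop). Stays where it is left; turns with about 0.04 N m. A wrong key strikes a hidden ward and stops when turned 0.25 to 0.4 rad. A key can be pulled straight up at either end (wrong key: turn it back first), not in between.
- tongue_tip (a point): outer end of the steel latch tongue, 68 mm from the lock's axis, 79 mm above the desk. It turns with the barrel; points to the locker's +x when shut, to its -y when open.
- keyway: the brass barrel with its keyhole; origin as lock_seat, z up, x along the flag's slot, which turns with the latch (along the locker's x when shut, y when open). Keyhole 12.8 mm square for the stem, with a slot 10.5 mm wide, reaching 18 mm to both sides of the axis, for the flag. A key has up to 0.18 rad of play in it. Over 90 N between key and barrel is forcing.
- rack: wooden key rack, fixed, 86 x 190 x 74 mm (x, y, z), origin under its centre on the desk. A 10 mm plate on two end boards with two slots, each 66 mm long along x and 17 mm wide, centred at y = -50 and +50 mm. A key hangs with stem and flag down in a slot and its collar on the plate.
- rack_top (a point): centre of the rack's top face, 74 mm above the desk, axes as the rack.
- rest: green key rest, fixed, 86 x 70 x 74 mm (x, y, z), origin under its centre on the desk. Like the rack but with a single slot, 66 mm long along x and 17 mm wide, at its centre.
- rest_top (a point): centre of the rest's top face, 74 mm above the desk, axes as the rest.
- key_1: loose T-handled key, yellow cap at one end of its black handle; about 0.12 kg. Origin on the stem's axis at the underside of the collar, z up, x along the handle toward the cap. Handle 100 x 14 x 18 mm (x, y, z), centred on the axis, from 26 to 44 mm above the origin: grip it across its 14 mm. Hangs at first in either rack slot, x within 0.15 rad of the rack's x.
- key_2: loose key like key_1, with a blue cap. Both have, below the handle, a 12 mm neck, a collar 28 mm across and 5 mm thick, and a steel stem 10 mm across and 59 mm long, its last 9 mm tapered to 4 mm. A flag 5 mm thick reaches 15.5 mm to both sides of the stem along x, down to 50 mm below the collar, with cuts that differ; which key fits is drawn anew each time and cannot be seen.
- dropper_bottle: amber dropper bottle, 33 mm across, 94 mm tall, standing; bystander. Origin under its centre.
- spare_objective: microscope objective standing on its cap, 27 mm across, 50 mm tall; bystander. Origin under its centre.
- torch: black torch with a blue tail cap, lying, 24 x 98 x 24 mm; bystander. Origin under its centre.
Not all that is in view belongs to the job. Of the things that look like the rest, take the one that is farthest from the robot's base at the start.

How it is judged:
By the outcome, as a careful person would: the job done as asked, in the order asked, and still so for the second after the job is handed in, with the robot touching nothing.
It also fails if it takes over 72 s, if anything falls off the work surface, if the arm or the gripper's body presses on something with over 40 N, if the wrist force passes 120 N, or if a joint passes its speed limit or range.

## Robot

A 6-joint arm with a two-finger parallel gripper is mounted at the origin on a cart in front of the work surface, level with it; the furniture and walls round the work are solid. World frame = base frame: x ahead of the robot, y to its left, z up, the work surface at z = 0. Lengths are in m, angles in rad, forces in N, time in s.
With the tool pointing down it reaches from about 0.275 to 0.825 m from the base axis. Payload 5.2 kg.
Tool frame: the origin (TCP) lies midway between the tips of the shut fingers; the grasp point (between the pads) lies 19 mm behind it; x points along the fingers, y is the direction in which the jaws open and shut, and the axes are right-handed (so a half turn about x gives the same grasp; the last joint's range is limited). The gripper opens to 93 mm and grips with 3 to 60 N. Pads are 15 mm wide; open, the fingers measure 128 mm over their backs; the gripper's body (75 mm by 188 mm) begins 65 mm behind the grasp point.
Start: joints at [0.955, 0.259, 1.535, -0, 1.348, -0.203], TCP at [0.221, 0.504, 0.219] pointing down, gripper open.
Joint ranges: [-3.14, 3.14], [-0.91, 2.08], [0.19, 2.58], [-1.22, 4.36], [0.22, 2.71], [-3.12, 3.12]. Speed limits (rad/s): [2.57, 2.57, 3.14, 3.14, 3.14, 3.14].

## Interface

Orientations are given as a unit quaternion [x, y, z, w].
In Python, from rig import env gives the robot as it stands.
- The arm moves only by the tool apply_moves, never from a script. Its argument "targets" is text: rows parted by semicolons, each of 7 numbers parted by spaces: the opening, from 0 (shut) to 1 (fully open), then the shift along the world's x, y, z in mm, then the turn, a rotation vector about the world's x, y, z in degrees. A call has 1 to 10 rows; each row shifts and turns the commanded pose from where the row before left it; what a row does not reach is not made up. A row lasts 1/10 s, in which the tool goes at most 50 mm and 8.59 degrees, less where a joint would pass 70% of its speed; a pose out of reach is approached as far as the arm can. A call with a gripper value outside its range is refused whole. The fingers move at their own pace and stop on an object; the grip force is fixed at half the most. Time passes only in rows, so rows that do not move let the fingers close. It gives the time, the measured TCP pose, the force and the opening at its end, in the units of the state.
- env.state(): the state, without advancing time (a new reading comes with each control period).
- env.camera(name): name is "scene" or "top" or "wrist"; returns the picture (400x640x3 uint8, red, green, blue); there is no depth.
- env.calibration(name): a dict with "intrinsics" (3x3 intrinsics, pixels), "origin" and "rotation" of the camera in the world; the wrist camera has in their place "hand_eye" (4x4, takes a point from camera to tool coordinates, whose origin is the TCP and whose axes are the tool frame's). Camera axes: x right, y down, z forward; pixel columns grow to the right and rows downward; lengths in m; the calibration is good to about 2 mm. A picture is of the moment at which its call begins: read the wrist's pose just before it. calibration takes no time and is no camera call.
- env.job_done(): hands the job in, once; it reports no verdict.
Trained networks look in the newest picture that a camera, given by its name, has taken for a name from the list of things; names that differ only in an ending like _2 or _b are one class to them, and where a whole thing is asked for, a point or a joint stands for the part that bears it (a point fixed in the world has none). Each returns a list of dicts, best first, with "score" (0 to 1); they miss things now and then, are a little off and sometimes report something else, mostly with a low value. They report only what shows in the picture. A call takes as long as a camera call. They do not tell look-alikes from the thing itself.
- env.cut_out(camera, thing): "region" (400x640 bool, what is visible of it).
- env.pinpoint(camera, thing): "xyz" ([x, y, z] in m, in the coordinates of the camera as it stood for that picture, good to about 4 mm: a listed point, or the origin of a listed thing).
The state is a dict: "t": time; "qpos": joint angles; "joint_vel": joint speeds; "tau": joint torques, N m; "eef_pos": TCP position; "tool_rot": TCP orientation; "force": force on the tool from outside, world axes, zero at the start; "torque": the same for the moment, N m; "grip_width": finger opening in m.
Only numpy, scipy, OpenCV 4.12 (cv2) and the standard library are available. Lean on these libraries where they do the work, as an engineer would, in place of code of your own. Each camera call takes 0.05 s, during which the arm holds its last target.

## Working session

There is one attempt and no reset: what is moved stays moved. The work goes in short steps, Python scripts to look and compute and a tool call to move; the robot and the scene stay as the last step left them, time stands still between calls to the robot, and variables do not carry over. Pictures are saved under pics/ and viewed, and the job is handed in when it is done.

Besides the shell and the picture viewer there is one more tool, called as name(argument=value, ...) on one line, values as JSON. apply_moves: Moves the arm, as the interface text tells. Its arguments: {"type":"object","properties":{"targets":{"type":"string"}},"required":["targets"]}

```bash
ls; mkdir -p pics; python3 - <<'E'
from rig import env
import cv2
s=env.state(); print(s)
for n in ["scene","top","wrist"]:
    im=env.camera(n); cv2.imwrite(f"pics/{n}0.png",im[:,:,::-1]); print(n,env.calibration(n))
E
```

```text
pics
{'t': 0.0, 'qpos': array([ 9.55173403e-01,  2.59282824e-01,  1.53604293e+00, -2.54447592e-05,
        1.34796062e+00, -2.02758185e-01]), 'joint_vel': array([-0.00054752, -0.00063084,  0.00108757, -0.00029315,  0.00109099,
        0.00123038]), 'tau': array([-2.42213951e-03, -4.37301314e+01, -2.84000713e+01,  7.17229606e-02,
        4.13089944e-02, -1.68195547e-04]), 'eef_pos': array([0.22034056, 0.50337057, 0.21786618]), 'tool_rot': array([ 0.14438032,  0.69232413, -0.14548607,  0.69186373]), 'force': array([ 0.15205529, -0.67340482, -0.82244932]), 'torque': array([-0.024035  ,  0.02450956, -0.00043085]), 'grip_width': 0.09276274272323257}
scene {'intrinsics': array([[505.8134916 ,   0.        , 312.02636623],
       [  0.        , 505.8134916 , 202.15352752],
       [  0.        ,   0.        ,   1.        ]]), 'origin': array([-0.24992615, -0.50830758,  0.67963834]), 'rotation': array([ 0.77996503, -0.40288606,  0.21145732, -0.42967799])}
top {'intrinsics': array([[414.69772801,   0.        , 323.6310076 ],
       [  0.        , 414.69772801, 202.24862709],
       [  0.        ,   0.        ,   1.        ]]), 'origin': array([0.33524948, 0.07231744, 1.02474318]), 'rotation': array([-0.70079469,  0.7075459 , -0.06936891,  0.05876697])}
wrist {'intrinsics': array([[360.52735203,   0.        , 316.92176988],
       [  0.        , 360.52735203, 194.85702872],
       [  0.        ,   0.        ,   1.        ]]), 'hand_eye': array([[-5.86096630e-04, -2.70746971e-01,  9.62650370e-01,
        -1.66531704e-01],
       [ 9.99999427e-01,  7.03561082e-04,  8.06713787e-04,
         8.05636117e-07],
       [-8.95698650e-04,  9.62650291e-01,  2.70746403e-01,
        -7.40515532e-02],
       [ 0.00000000e+00,  0.00000000e+00,  0.00000000e+00,
         1.00000000e+00]])}
```

View pics/scene0.png

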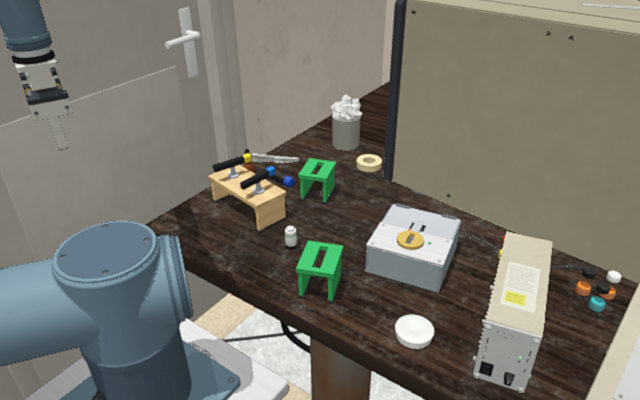

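View pics/top0.png

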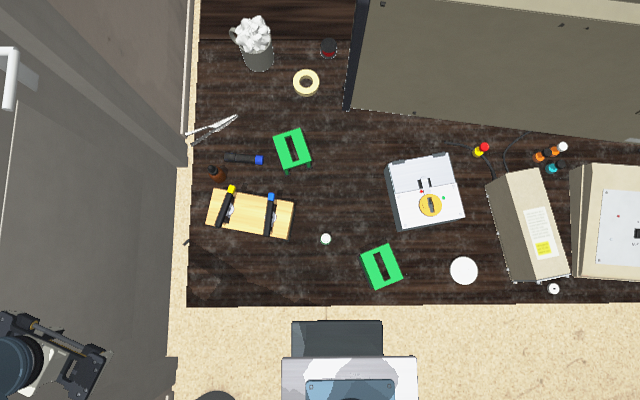

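View pics/wrist0.png

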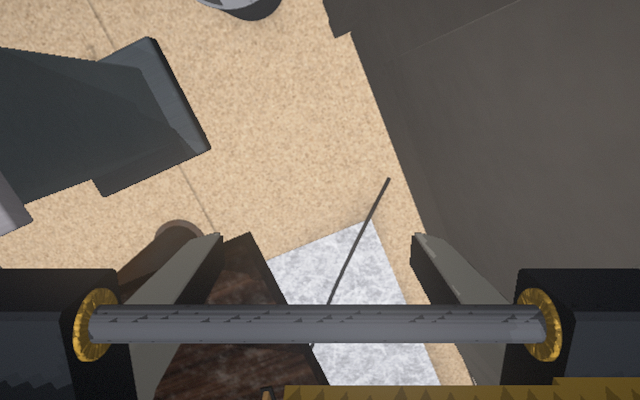

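Scene picture: wooden rack at about (247,195) with yellow and blue keys, green frames at (318,178) and (320,268), locker at (413,245). Top picture: rack (250,213), greens at (293,149) and (381,266), locker (425,192). Next I measure them.

```bash
cat > h.py <<'E'
import numpy as np, cv2
from scipy.spatial.transform import Rotation as R
from rig import env
def cam(name, st=None):
    c=env.calibration(name); K=np.array(c["intrinsics"])
    if name!="wrist": return K,R.from_quat(c["rotation"]).as_matrix(),np.array(c["origin"])
    st=st or env.state(); Rt=R.from_quat(st["tool_rot"]).as_matrix(); H=np.array(c["hand_eye"])
    return K,Rt@H[:3,:3],Rt@H[:3,3]+st["eef_pos"]
def ray(name,uv,z,st=None):
    K,Rm,o=cam(name,st); uv=np.atleast_2d(uv).astype(float)
    d=(Rm@np.linalg.inv(K)@np.c_[uv,np.ones(len(uv))].T).T
    return o+d*((z-o[2])/d[:,2])[:,None]
def proj(name,P,st=None):
    K,Rm,o=cam(name,st); q=(K@Rm.T@(np.atleast_2d(P)-o).T).T
    return q[:,:2]/q[:,2:]
def pin(name,thing,st=None,n=3):
    K,Rm,o=cam(name,st); r=env.pinpoint(name,thing)
    return [(round(d["score"],2),np.round(Rm@np.array(d["xyz"])+o,4)) for d in r[:n]]
E
python3 - <<'E'
from h import *
for n in ["top","scene"]:
    env.camera(n)
    for t in ["lock_seat","tongue_tip","rack_top","rest_top","key_1","dropper_bottle","spare_objective","torch"]:
        print(n,t,pin(n,t))
E
```

```text
top lock_seat []
top tongue_tip [(0.76, array([ 0.5693, -0.1799,  0.0779])), (0.4, array([ 0.6399,  0.2569, -0.0031]))]
top rack_top [(0.97, array([0.4849, 0.2319, 0.0793]))]
top rest_top [(0.84, array([0.6455, 0.1317, 0.0752])), (0.83, array([ 0.3615, -0.0661,  0.0738]))]
top key_1 [(0.95, array([0.4999, 0.2793, 0.0729])), (0.76, array([0.4731, 0.1781, 0.0758]))]
top dropper_bottle [(0.82, array([ 0.5882,  0.322 , -0.002 ]))]
top spare_objective [(0.56, array([ 4.285e-01,  5.760e-02, -3.000e-04]))]
top torch [(0.73, array([0.6403, 0.2567, 0.0014]))]
scene lock_seat [(0.55, array([ 0.5001, -0.1884,  0.0803]))]
scene tongue_tip [(0.93, array([ 0.5714, -0.1727,  0.0764]))]
scene rack_top [(0.83, array([0.487 , 0.226 , 0.0757])), (0.49, array([0.6371, 0.1326, 0.075 ]))]
scene rest_top [(0.71, array([ 0.4849,  0.231 , -0.0011])), (0.63, array([ 0.3611, -0.0738,  0.0725])), (0.57, array([0.6411, 0.1359, 0.0758]))]
scene key_1 [(0.98, array([0.4948, 0.2815, 0.0734])), (0.64, array([0.4787, 0.1779, 0.0737]))]
scene dropper_bottle [(0.54, array([0.5909, 0.3219, 0.0029])), (0.5, array([ 0.4324,  0.0566, -0.0017]))]
scene spare_objective [(0.61, array([ 0.4342,  0.0545, -0.0036]))]
scene torch [(0.68, array([6.342e-01, 2.600e-01, 3.000e-04]))]
```

```bash
python3 - <<'E'
import cv2
a=cv2.imread("pics/top0.png")
cv2.imwrite("pics/crA.png",cv2.resize(a[120:250,195:325],None,fx=4.6,fy=4.6,interpolation=cv2.INTER_CUBIC))
cv2.imwrite("pics/crB.png",cv2.resize(a[140:300,340:500],None,fx=3.7,fy=3.7,interpolation=cv2.INTER_CUBIC))
E
```

```text
(no output)
```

View pics/crA.png

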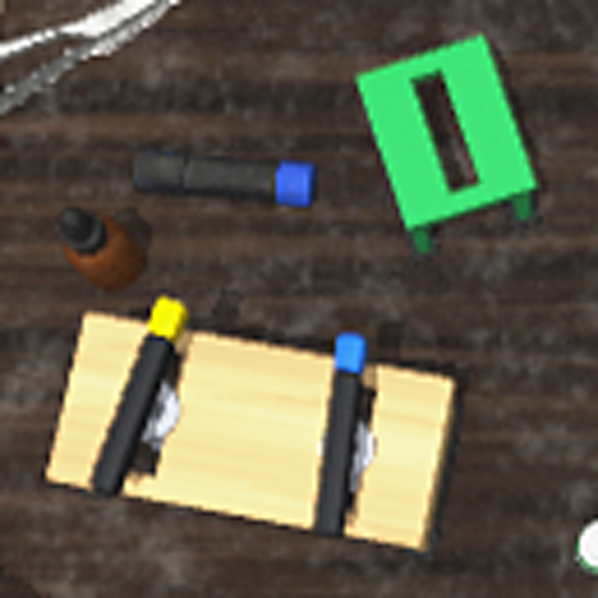

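View pics/crB.png

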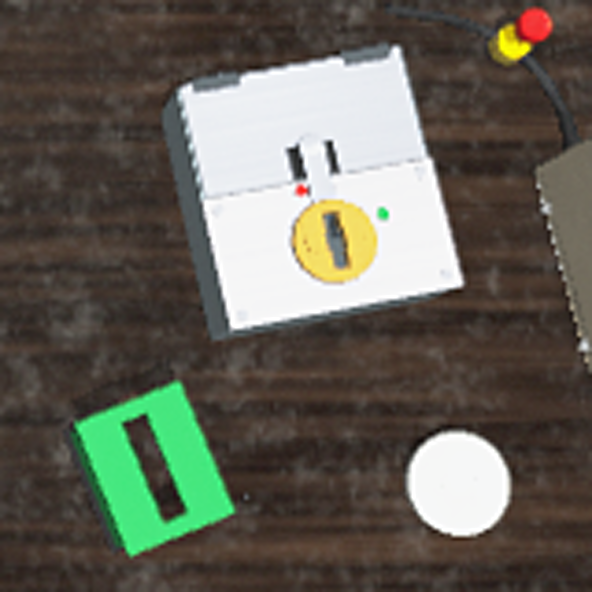

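Candidates for the rest: green frames at top pixels (293,149), 0.66 m from the base, and (381,266), 0.37 m. The one at (293,149) is the farthest; the crop shows it as an 86x70 frame with a single slot. Now geometry from the colours.

```bash
python3 - <<'E'
from h import *
def seg(im,lo,hi): return cv2.inRange(cv2.cvtColor(im,cv2.COLOR_RGB2HSV),lo,hi)
def comps(m,amin):
    n,l,s,c=cv2.connectedComponentsWithStats(m)
    return [(s[i,4],c[i],l==i) for i in range(1,n) if s[i,4]>amin]
print(R.from_quat(env.state()["tool_rot"]).as_matrix().round(3))
for cn,f in (("top","pics/top0.png"),("scene","pics/scene0.png")):
    im=cv2.imread(f)[:,:,::-1].copy()
    for nm,lo,hi,z,amin in (("yellow/brass",(18,120,120),(32,255,255),.082,15),("blue",(100,150,100),(120,255,255),.109,15),("green",(60,120,150),(80,255,255),.074,200)):
        for a,c,m in comps(seg(im,lo,hi),amin):
            ys,xs=np.nonzero(m); P=ray(cn,np.c_[xs,ys],z)[:,:2].astype(np.float32)
            r=cv2.minAreaRect(P*1000)
            print(cn,nm,a,c.round(1),"mean",P.mean(0).round(4),"rect",np.round(r[0],1),np.round(r[1],1),round(r[2],1))
        
im=cv2.imread("pics/top0.png")[:,:,::-1].copy()
for a,c,m in comps(seg(im,(10,50,150),(28,200,255)),800):
    ys,xs=np.nonzero(m); 
    if xs.max()<320: 
        P=ray("top",np.c_[xs,ys],.074)[:,:2].astype(np.float32); print("rack",a,c,cv2.minAreaRect(P*1000))
# black handles in top, plane z=.118 (top face)
sub=np.zeros(im.shape[:2],np.uint8)
m=(im.max(2)<55).astype(np.uint8); sub[180:245,200:300]=m[180:245,200:300]
for a,c,mm in comps(sub,60):
    ys,xs=np.nonzero(mm); P=ray("top",np.c_[xs,ys],.118)[:,:2].astype(np.float32); print("blk",a,c.round(1),P.mean(0),cv2.minAreaRect(P*1000))
E
```

```text
[[ 0.     0.401  0.916]
 [-0.     0.916 -0.401]
 [-1.    -0.     0.   ]]
top yellow/brass 68 [477.4 152. ] mean [ 0.6265 -0.3097] rect [ 626.2 -309.1] [21.5 21.4] 41.4
top yellow/brass 65 [231.  188.9] mean [0.5413 0.2714] rect [541.4 271. ] [19. 20.] 70.9
top yellow/brass 324 [430.  204.6] mean [ 0.5006 -0.1892] rect [ 500.9 -189.3] [51.5 49.4] 89.5
top yellow/brass 142 [542.9 247.7] mean [ 0.3985 -0.4422] rect [ 398.5 -442.3] [25.  29.1] 10.4
top blue 73 [258.5 159.4] mean [0.6038 0.2052] rect [603.7 205.3] [21.6 16. ] 0.9
top blue 53 [270.8 196.2] mean [0.518  0.1762] rect [518.5 175.8] [18.5 13.5] 0.6
top green 849 [291.4 148.3] mean [0.6413 0.1324] rect [641.7 132.3] [87.3 69.9] 18.2
top green 1000 [381.2 266.2] mean [ 0.361  -0.0722] rect [361.2 -72.2] [86.7 71.2] 21.1
scene yellow/brass 61 [246.9 157.4] mean [0.5733 0.3037] rect [572.5 304. ] [49.8 17.8] 42.4
scene yellow/brass 322 [409.9 239.8] mean [ 0.4948 -0.1927] rect [ 495.2 -191.6] [56.3 48.2] 25.5
scene yellow/brass 18 [499.7 252.8] mean [ 0.5534 -0.3487] rect [ 551.4 -348.8] [29.2  3.4] 10.7
scene yellow/brass 172 [51
[... 575 characters left out ...]
51056 356.46232941] ((183.38673400878906, 269.359130859375), (271.1533203125, 201.3253936767578), 88.61746978759766)
blk 80 [252.5 192. ] [0.52618045 0.21608141] ((527.6621704101562, 212.65716552734375), (61.34455108642578, 11.98698902130127), 78.0437240600586)
blk 221 [289.2 217.2] [0.4690005 0.1341245] ((469.73095703125, 139.25636291503906), (121.89579010009766, 50.96672058105469), 1.4218592643737793)
blk 118 [226.1 211.5] [0.48275113 0.2731898 ] ((483.17254638671875, 271.2533874511719), (21.569547653198242, 80.93490600585938), 70.43280792236328)
blk 80 [270.8 217.4] [0.46873322 0.17462976] ((465.9893798828125, 176.90135192871094), (18.863388061523438, 79.1945571899414), 82.52972412109375)
```

apply_moves(targets="0.5 0 -45 10 0 0 1.8; 0.5 10 -45 10 0 0 1.8; 0.5 20 -35 10 0 0 1.8; 0.5 30 -30 5 0 0 1.8; 0.5 30 -30 5 0 0 1.8; 0.5 30 -30 0 0 0 1.8; 0.5 30 -30 0 0 0 1.8; 0.5 30 -30 0 0 0 1.8; 0.5 25 -25 0 0 0 1.7; 0.5 0 0 0 0 0 0")

```text
t: 2.05
eef_pos: [0.4285, 0.2009, 0.2585]
tool_rot: [0.048, 0.705, -0.048, 0.706]
force: [0.0, 0.6, 0.8]
grip_width: 0.0464
```

```bash
cat > snap.py <<'E'
import sys
from h import *
import pickle
st=env.state(); im=env.camera("wrist"); n=sys.argv[1]
cv2.imwrite(f"pics/{n}.png",im[:,:,::-1]); pickle.dump(st,open(f"pics/{n}.pkl","wb"))
print(round(st["t"],2),st["eef_pos"].round(4),R.from_quat(st["tool_rot"]).as_matrix().round(4).tolist(),st["force"].round(1),st["grip_width"],st["qpos"].round(2))
E
python3 snap.py w1
```

```text
2.05 [0.4285 0.2009 0.2585] [[0.0011, 0.1354, 0.9908], [-0.0012, 0.9908, -0.1354], [-1.0, -0.0011, 0.0012]] [0.  0.6 0.8] 0.04636361252343383 [ 0.2   0.09  1.64 -0.    1.41 -1.23]
```

View pics/w1.png

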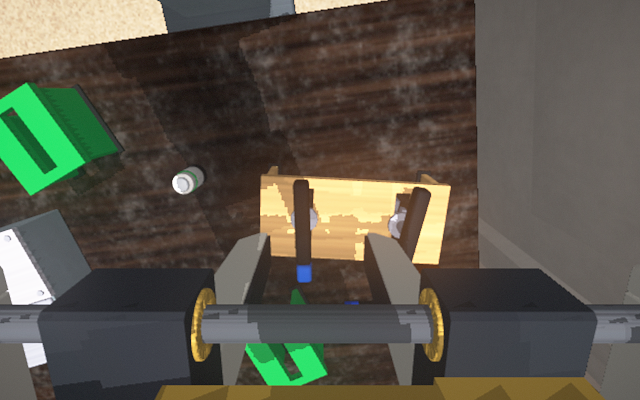

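Wrist picture: blue key's handle runs from (301,180) to cap (304,274), between the fingers; yellow key from (420,190) to (408,260) to the right; rack top (261..450,175..262).

```bash
cat > meas.py <<'E'
import sys,pickle
from h import *
def handle(n,box,z=.118):
    im=cv2.imread(f"pics/{n}.png"); st=pickle.load(open(f"pics/{n}.pkl","rb"))
    x0,y0,x1,y1=box; hsv=cv2.cvtColor(im,cv2.COLOR_BGR2HSV)
    m=((im.max(2)<60)|cv2.inRange(hsv,(100,150,80),(122,255,255)).astype(bool)|cv2.inRange(hsv,(22,150,120),(32,255,255)).astype(bool)).astype(np.uint8)
    s=np.zeros_like(m); s[y0:y1,x0:x1]=m[y0:y1,x0:x1]
    nn,l,stt,c=cv2.connectedComponentsWithStats(s); i=1+np.argmax(stt[1:,4])
    ys,xs=np.nonzero(l==i); P=ray("wrist",np.c_[xs,ys],z,st)[:,:2].astype(np.float32)*1000
    d=P-P.mean(0); w,v=np.linalg.eigh(d.T@d); a=v[:,1]; a=a*np.sign(a[0])
    t=d@a; q=d@[-a[1],a[0]]
    print("rect",cv2.minAreaRect(P),"pca yaw",np.degrees(np.arctan2(a[1],a[0])).round(2),"mid",(P.mean(0)+a*(t.max()+t.min())/2).round(1),"len",round(t.max()-t.min(),1),"wid",round(q.max()-q.min(),1),stt[i])
if __name__=="__main__": handle(sys.argv[1],[int(v) for v in sys.argv[2:6]])
E
python3 meas.py w1 285 170 325 285; python3 meas.py w1 395 180 440 275
python3 - <<'E'
from h import *; import pickle
st=pickle.load(open("pics/w1.pkl","rb"))
print(pin("wrist","key_2",st),pin("wrist","rack_top",st))
im=cv2.imread("pics/w1.png"); cv2.imwrite("pics/w1c.png",cv2.resize(im[160:290,240:460],None,fx=3.5,fy=3.5))
print(ray("wrist",[(261,175),(450,185),(440,264),(261,255)],.074,st).round(4))
E
```

```text
rect ((516.363525390625, 170.12872314453125), (23.879135131835938, 18.84494972229004), 82.28675842285156) pca yaw -67.6 mid [517.7 170.4] len 29.6 wid 18.7 [285 266  26  19 344]
rect ((448.33184814453125, 293.99224853515625), (0.0, 0.0), 0.0) pca yaw 0.0 mid [448.3 294. ] len 0.0 wid 0.0 [425 189   1   1   1]
[(0.85, array([0.498 , 0.2811, 0.0758])), (0.7, array([0.4787, 0.1817, 0.0693]))] [(0.7, array([0.4836, 0.2255, 0.0709]))]
[[0.4253 0.1448 0.074 ]
 [0.4609 0.331  0.074 ]
 [0.547  0.3174 0.074 ]
 [0.511  0.1295 0.074 ]]
```

View pics/w1c.png

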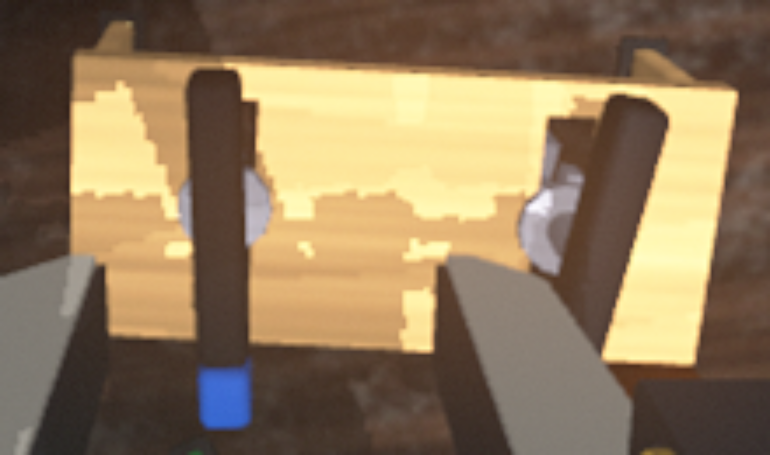

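```bash
python3 - <<'E'
from h import *; import pickle
st=pickle.load(open("pics/w1.pkl","rb"))
for nm,pts in (("k2",[(301.4,180),(304.3,282.3)]),("k2edges",[(295,200),(309,200),(297.5,262),(311,262)])):
    P=ray("wrist",pts,.118,st)*1000; print(nm,P.round(1).tolist(), P.mean(0).round(1),np.degrees(np.arctan2(*(P[1]-P[0])[1::-1])))
# model projection
def key(xy,yaw,z0=.074):
    c,s=np.cos(yaw),np.sin(yaw)
    f=lambda l:np.array([[xy[0]+c*x-s*y,xy[1]+s*x+c*y,z0+z] for x,y,z in l])
    return f([(x,y,z) for x in(-.05,.05) for y in (-.007,.007) for z in(.026,.044)]),f([(.014*np.cos(a),.014*np.sin(a),.005) for a in np.linspace(0,6.28,24)])
im=cv2.resize(cv2.imread("pics/w1.png")[160:290,240:460],None,fx=3.5,fy=3.5)
for xy,yaw in (((.4735,.1775),np.radians(-7.5)),((.4965,.2805),np.radians(-19))):
    a,b=key(xy,yaw)
    for Q,col in ((a,(0,0,255)),(b,(0,255,0))):
        for p in (proj("wrist",Q,st)-[240,160])*3.5: cv2.circle(im,tuple(int(v) for v in p),3,col,-1)
cv2.imwrite("pics/w1m.png",im)
E
```

```text
k2 [[425.7, 187.3, 118.0], [524.8, 175.5, 118.0]] [475.2 181.4 118. ] -6.819813258437358
k2edges [[442.9, 179.0, 118.0], [444.6, 191.4, 118.0], [503.0, 172.2, 118.0], [504.7, 184.7, 118.0]] [473.8 181.8 118. ] 82.2800352955874
```

View pics/w1m.png

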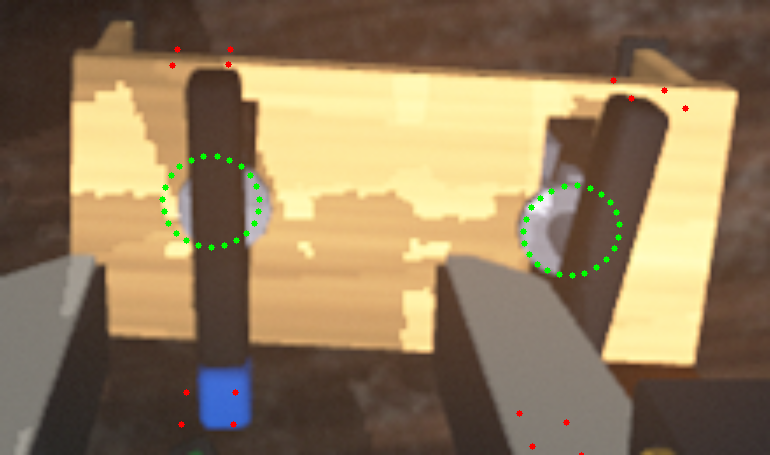

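apply_moves(targets="0.5 24 -10 -20 0 0 1; 0.5 23 -10 -20 0 0 0; 0.5 0 0 -40 0 0 0; 0.5 0 0 -40 0 0 0; 0.5 0 0 -30 0 0 0; 0.5 0 0 -18 0 0 0; 0.5 0 0 0 0 0 0")

```text
t: 2.9
eef_pos: [0.4695, 0.1848, 0.0883]
tool_rot: [0.039, 0.708, -0.04, 0.704]
force: [-0.2, 0.1, -0.2]
grip_width: 0.0469
```

```bash
python3 snap.py w2; python3 snap.py w2
```

```text
2.9 [0.4695 0.1848 0.0883] [[-0.0058, 0.1123, 0.9937], [-0.0006, 0.9937, -0.1123], [-1.0, -0.0013, -0.0057]] [-0.2  0.1 -0.2] 0.046898677059577745 [ 0.15  0.31  1.81  0.    1.02 -1.31]
2.95 [0.471  0.1849 0.09  ] [[-0.0027, 0.1124, 0.9937], [-0.0002, 0.9937, -0.1124], [-1.0, -0.0005, -0.0027]] [-0.3  0.6  0.5] 0.046933177178978845 [ 0.15  0.31  1.81  0.    1.02 -1.31]
```

View pics/w2.png

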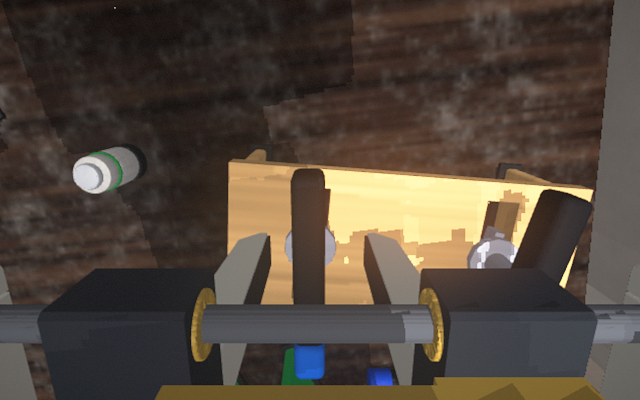

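```bash
python3 - <<'E'
from h import *; import pickle
st=pickle.load(open("pics/w2.pkl","rb"))
im=cv2.imread("pics/w2.png"); cv2.imwrite("pics/w2c.png",cv2.resize(im[150:395,240:390],None,fx=2.4,fy=2.4))
P=ray("wrist",[(308,172),(310,378)],.118,st)*1000; print(P.round(1).tolist(),P.mean(0))
for i in range(3): print(env.state()["eef_pos"])
E
```

```text
[[426.5, 186.2, 118.0], [523.7, 175.5, 118.0]] [475.12848218 180.8470252  118.        ]
[0.47224087 0.18486943 0.0912001 ]
[0.47224087 0.18486943 0.0912001 ]
[0.47224087 0.18486943 0.0912001 ]
```

View pics/w2c.png

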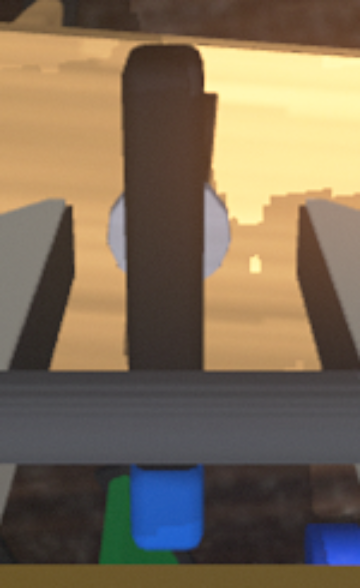

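apply_moves(targets="0.5 3 -4 0 0 0 0; 0.5 0 0 0 0 0 0; 0 0 0 0 0 0 0; 0 0 0 0 0 0 0; 0 0 0 0 0 0 0; 0 0 0 0 0 0 0")

```text
t: 3.6
eef_pos: [0.4756, 0.1798, 0.0907]
tool_rot: [0.04, 0.706, -0.04, 0.706]
force: [-0.2, 0.0, -0.4]
grip_width: 0.0187
```

```bash
python3 snap.py w3; python3 - <<'E'
from h import *
im=cv2.imread("pics/w3.png"); cv2.imwrite("pics/w3c.png",cv2.resize(im[140:395,210:430],None,fx=2.3,fy=2.3))
E
```

```text
3.6 [0.4756 0.1798 0.0907] [[0.0001, 0.1142, 0.9935], [0.0, 0.9935, -0.1142], [-1.0, 0.0, 0.0001]] [-0.2  0.  -0.4] 0.01874978712598822 [ 0.14  0.31  1.81  0.    1.02 -1.31]
```

View pics/w3c.png

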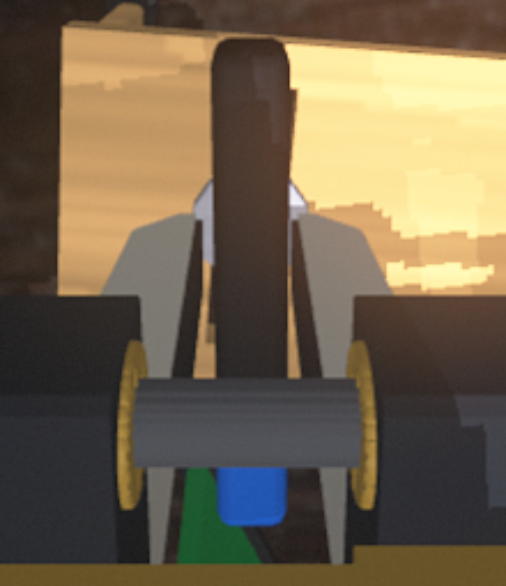

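apply_moves(targets="0 0 0 0 0 0 0; 0 0 0 0 0 0 0; 0 0 0 10 0 0 0; 0 0 0 25 0 0 0; 0 0 0 35 0 0 0; 0 0 0 30 0 0 0; 0 0 0 0 0 0 0")

```text
t: 4.35
eef_pos: [0.4783, 0.1802, 0.1955]
tool_rot: [0.041, 0.703, -0.04, 0.709]
force: [0.6, -0.6, -1.4]
grip_width: 0.0141
```

```bash
python3 snap.py w4
```

```text
4.35 [0.4783 0.1802 0.1955] [[0.0086, 0.114, 0.9934], [0.0012, 0.9935, -0.114], [-1.0, 0.0021, 0.0084]] [ 0.6 -0.6 -1.4] 0.014144249848829575 [ 0.14  0.2   1.67 -0.    1.26 -1.31]
```

View pics/w4.png

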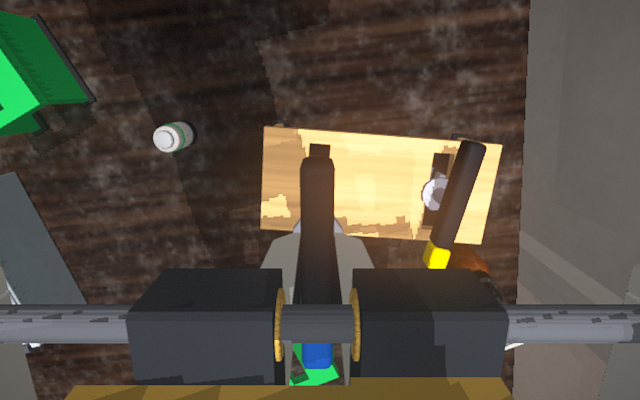

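```bash
cat > inhand.py <<'E'
import sys,pickle
from h import *
n=sys.argv[1]; a=eval(sys.argv[2])
st=pickle.load(open(f"pics/{n}.pkl","rb")); Rt=R.from_quat(st["tool_rot"]).as_matrix()
H=env.calibration("wrist"); K=H["intrinsics"]; H=H["hand_eye"]
for u,v in a:
    d=H[:3,:3]@np.linalg.inv(K)@[u,v,1]; o=H[:3,3]; s=(-.0273-o[0])/d[0]; print(((o+s*d)*1000).round(1))
E
python3 inhand.py w4 "[(317,160),(317,367)]"; python3 - <<'E'
from h import *
im=cv2.imread("pics/w4.png"); cv2.imwrite("pics/w4c.png",cv2.resize(im[140:380,270:370],None,fx=2.5,fy=2.5))
E
```

```text
[-27.3  -0.2 -49.1]
[-27.3  -0.1  48. ]
```

View pics/w4c.png

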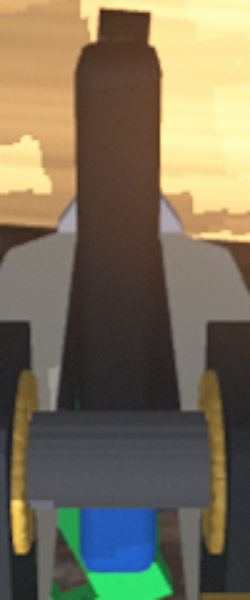

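apply_moves(targets="0 2 -30 0 0 0 2; 0 2 -40 0 0 0 2; 0 2 -40 0 0 0 2; 0 2 -40 0 0 0 2; 0 2 -40 0 0 0 2; 0 2 -40 0 0 0 2; 0 2 -40 0 0 0 2; 0 2 -25 0 0 0 2; 0 2 -10 0 0 0 1; 0 0 0 0 0 0 0")

```text
t: 5.4
eef_pos: [0.4928, -0.1264, 0.189]
tool_rot: [-0.063, 0.705, 0.064, 0.703]
force: [0.1, 0.7, -1.4]
grip_width: 0.0137
```

```bash
python3 snap.py w5; python3 - <<'E'
from h import *; import pickle
st=pickle.load(open("pics/w5.pkl","rb"))
print(pin("wrist","lock_seat",st),pin("wrist","tongue_tip",st),pin("wrist","keyway",st))
E
```

```text
5.4 [ 0.4928 -0.1264  0.189 ] [[-0.0028, -0.1789, 0.9839], [0.001, 0.9839, 0.179], [-1.0, 0.0015, -0.0025]] [ 0.1  0.7 -1.4] 0.013686588365818344 [-0.47  0.21  1.67 -0.    1.26 -2.22]
[(0.78, array([ 0.5045, -0.1899,  0.0846]))] [(0.88, array([ 0.5669, -0.1788,  0.0778]))] [(0.91, array([ 0.5037, -0.1949,  0.0835]))]
```

View pics/w5.png

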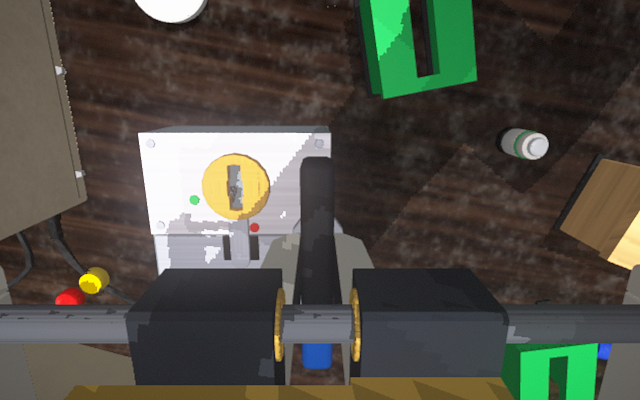

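The barrel shows at (236,186), its slot nearly vertical, keyhole visible. I fit its circle and slot direction.

```bash
python3 - <<'E'
from h import *; import pickle
st=pickle.load(open("pics/w5.pkl","rb"))
im=cv2.imread("pics/w5.png"); 
c=cv2.resize(im[140:240,130:340],None,fx=3.8,fy=3.8,interpolation=cv2.INTER_CUBIC); cv2.imwrite("pics/w5c.png",c)
hsv=cv2.cvtColor(im,cv2.COLOR_BGR2HSV)
m=cv2.inRange(hsv,(15,90,90),(35,255,255)); m[:, :190]=0; m[:,275:]=0; m[:145]=0; m[225:]=0
ys,xs=np.nonzero(m); P=ray("wrist",np.c_[xs,ys],.082,st)[:,:2].astype(np.float32)*1000
hull=cv2.convexHull(P); print("circle",cv2.minEnclosingCircle(P),cv2.fitEllipse(hull))
# slot: non-brass inside radius 20
(cx,cy),_=cv2.minEnclosingCircle(P)[:2]
yy,xx=np.mgrid[150:222,200:272]; uv=np.c_[xx.ravel(),yy.ravel()]
W=ray("wrist",uv,.082,st)[:,:2]*1000
d=W-[cx,cy]; r=np.hypot(*d.T); mm=m[uv[:,1],uv[:,0]]
s=W[(r<22)&(mm==0)]; print(len(s),s.mean(0),cv2.minAreaRect(s.astype(np.float32)))
e=s-s.mean(0); w,v=np.linalg.eigh(e.T@e); print("slot yaw",np.degrees(np.arctan2(v[1,1],v[0,1])))
Q=ray("wrist",[(138,131),(331,126)],.072,st)*1000; print(Q.round(1).tolist())
E
python3 inhand.py w5 "[(317,157),(317,368)]"
```

```text
circle ((500.2138977050781, -190.0432586669922), 26.967226028442383) ((500.50299072265625, -189.97434997558594), (52.25624465942383, 53.463966369628906), 58.3527946472168)
557 [ 499.94445789 -190.37894182] ((500.36871337890625, -190.4704132080078), (34.82447052001953, 12.182783126831055), 11.580208778381348)
slot yaw -168.59810962392444
[[472.3, -271.9, 72.0], [441.5, -124.9, 72.0]]
[-27.3  -0.5 -50.4]
[-27.3  -0.4  48.4]
```

View pics/w5c.png

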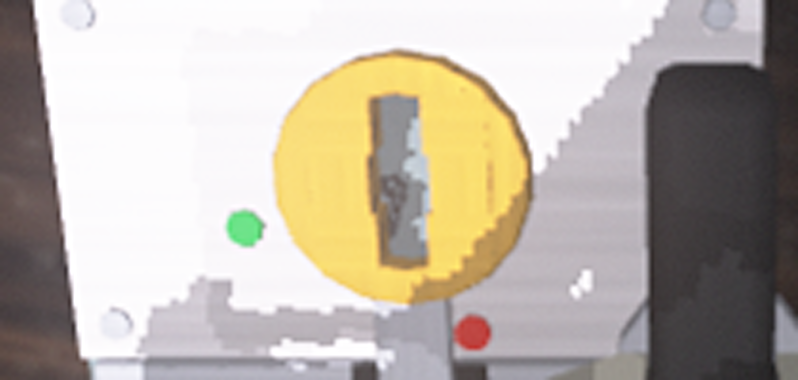

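apply_moves(targets="0 3 -30 0 0 0 1.3; 0 3 -25 0 0 0 0; 0 0 -8 0 0 0 0; 0 0 0 0 0 0 0; 0 0 0 0 0 0 0; 0 0 0 0 0 0 0")

```text
t: 6.2
eef_pos: [0.4994, -0.1868, 0.1906]
tool_rot: [-0.072, 0.703, 0.073, 0.703]
force: [0.0, -0.6, -1.6]
grip_width: 0.0135
```

```bash
python3 snap.py w6; python3 - <<'E'
from h import *; im=env.camera("scene")[:,:,::-1]; cv2.imwrite("pics/s6.png",cv2.resize(im[100:300,320:520],None,fx=3,fy=3,interpolation=cv2.INTER_CUBIC)); print(env.state()["eef_pos"])
w=cv2.imread("pics/w6.png"); cv2.imwrite("pics/w6c.png",cv2.resize(w[120:300,200:440],None,fx=3,fy=3,interpolation=cv2.INTER_CUBIC))
E
```

```text
6.2 [ 0.4994 -0.1868  0.1906] [[-0.0003, -0.2046, 0.9788], [0.0006, 0.9788, 0.2046], [-1.0, 0.0007, -0.0002]] [ 0.  -0.6 -1.6] 0.01347764205145154 [-0.57  0.25  1.62  0.    1.27 -2.34]
[ 0.49958369 -0.18715389  0.19075083]
```

View pics/s6.png

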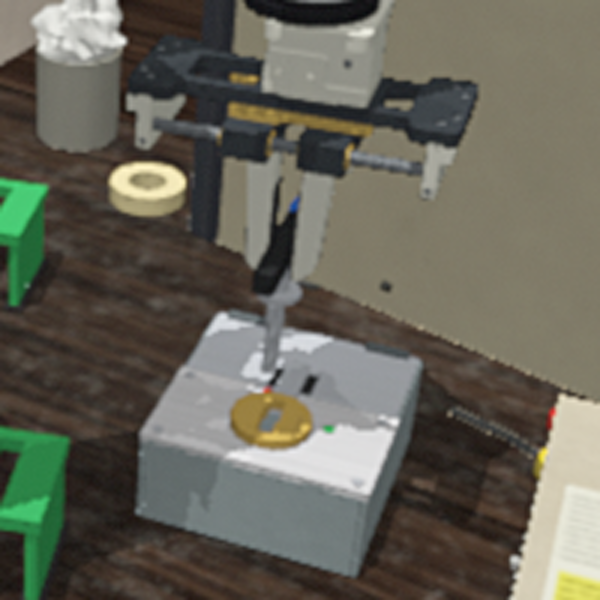

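View pics/w6c.png

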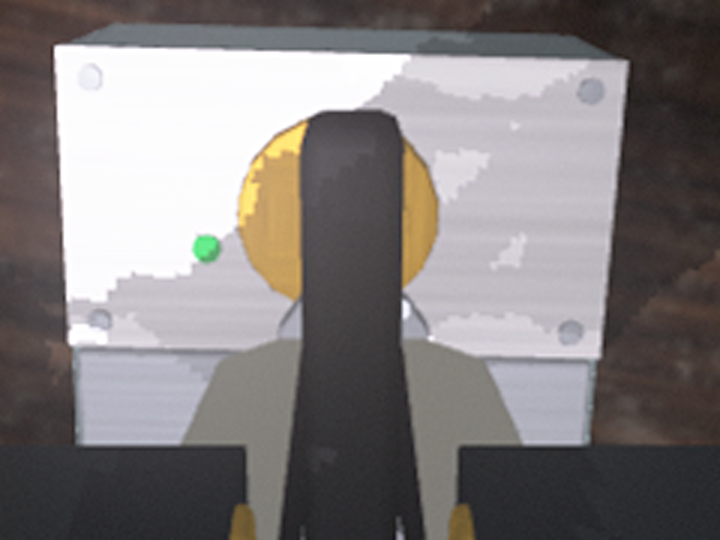

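```bash
cat > brass.py <<'E'
import sys,pickle
from h import *
from scipy.optimize import least_squares
n=sys.argv[1]; im=cv2.imread(f"pics/{n}.png"); st=pickle.load(open(f"pics/{n}.pkl","rb"))
hsv=cv2.cvtColor(im,cv2.COLOR_BGR2HSV); m=cv2.inRange(hsv,(15,100,90),(35,255,255)); m[:140]=0; m[230:]=0; m[:,:180]=0; m[:,450:]=0
k,l,s,c=cv2.connectedComponentsWithStats(m); keep=[i for i in range(1,k) if s[i,4]>60]; m=np.isin(l,keep)
ys,xs=np.nonzero(m); P=ray("wrist",np.c_[xs,ys],.082,st)[:,:2].astype(np.float32)*1000
H=cv2.convexHull(P)[:,0]; r=least_squares(lambda p:np.hypot(*(H-p[:2]).T)-26.7,P.mean(0),loss="soft_l1").x
Rt=R.from_quat(st["tool_rot"]).as_matrix(); d=np.array([*(r[:2]/1000),.082])-st["eef_pos"]
print("brass centre",r.round(1),"in tool (y,z) mm",(Rt.T@d*1000)[1:].round(1),"tcp",st["eef_pos"].round(4))
E
python3 brass.py w6; python3 brass.py w5
```

```text
brass centre [ 500.5 -190.6] in tool (y,z) mm [-4.   0.3] tcp [ 0.4994 -0.1868  0.1906]
brass centre [ 500.5 -190. ] in tool (y,z) mm [-64.1  -3.5] tcp [ 0.4928 -0.1264  0.189 ]
```

apply_moves(targets="0 1.7 -2.9 0 0 0 -0.2; 0 0 0 -15 0 0 0; 0 0 0 -13 0 0 0; 0 0 0 -6 0 0 0; 0 0 0 -4 0 0 0; 0 0 0 0 0 0 0")

```text
t: 6.9
eef_pos: [0.5011, -0.1909, 0.1521]
tool_rot: [-0.071, 0.704, 0.071, 0.703]
force: [0.8, -0.1, -1.6]
grip_width: 0.0135
```

```bash
python3 snap.py w7; python3 - <<'E'
from h import *; im=env.camera("scene")[:,:,::-1]; cv2.imwrite("pics/s7.png",cv2.resize(im[150:270,350:470],None,fx=5,fy=5,interpolation=cv2.INTER_CUBIC)); s=env.state();print(s["eef_pos"],s["force"])
E
```

```text
6.9 [ 0.5011 -0.1909  0.1521] [[-0.001, -0.2002, 0.9798], [0.0006, 0.9798, 0.2002], [-1.0, 0.0008, -0.0009]] [ 0.8 -0.1 -1.6] 0.013493553773433082 [-0.57  0.29  1.66 -0.    1.19 -2.34]
[ 0.50152426 -0.19122679  0.15290869] [-0.12685799  0.49257884 -1.71095475]
```

View pics/s7.png

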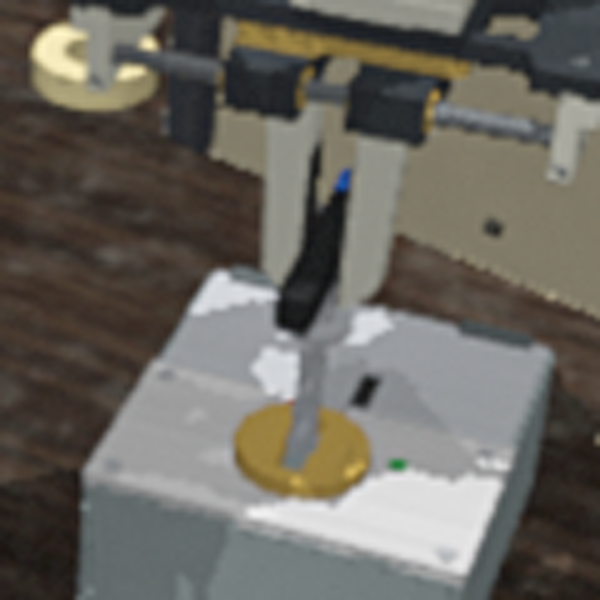

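apply_moves(targets="0 -0.2 1 0 0 0 0; 0 0 0 -5 0 0 0; 0 0 0 -6 0 0 0; 0 0 0 -6 0 0 0; 0 0 0 0 0 0 0")

```text
t: 7.5
eef_pos: [0.5004, -0.1897, 0.1344]
tool_rot: [-0.071, 0.704, 0.072, 0.703]
force: [-1.1, -0.1, -2.2]
grip_width: 0.0135
```

apply_moves(targets="0 0 0 -8 0 0 0; 0 0 0 -9 0 0 0; 0 0 0 -9 0 0 0; 0 0 0 -6 0 0 0; 0 0 0 0 0 0 0")

```text
t: 8.0
eef_pos: [0.5004, -0.1896, 0.1023]
tool_rot: [-0.071, 0.704, 0.072, 0.703]
force: [-0.4, 0.1, -1.2]
grip_width: 0.0141
```

```bash
python3 snap.py w8; python3 - <<'E'
from h import *; im=env.camera("scene")[:,:,::-1]; cv2.imwrite("pics/s8.png",cv2.resize(im[150:270,350:470],None,fx=5,fy=5,interpolation=cv2.INTER_CUBIC)); s=env.state();print(s["eef_pos"],s["force"],s["torque"])
E
```

```text
8.0 [ 0.5004 -0.1896  0.1023] [[-0.002, -0.2001, 0.9798], [0.0013, 0.9798, 0.2001], [-1.0, 0.0017, -0.0017]] [-0.4  0.1 -1.2] 0.01408948015825117 [-0.57  0.34  1.73  0.    1.08 -2.34]
[ 0.50110241 -0.19009529  0.10347404] [-0.39151327  0.0234105  -1.25734381] [ 0.04934578  0.04992279 -0.02185376]
```

View pics/s8.png

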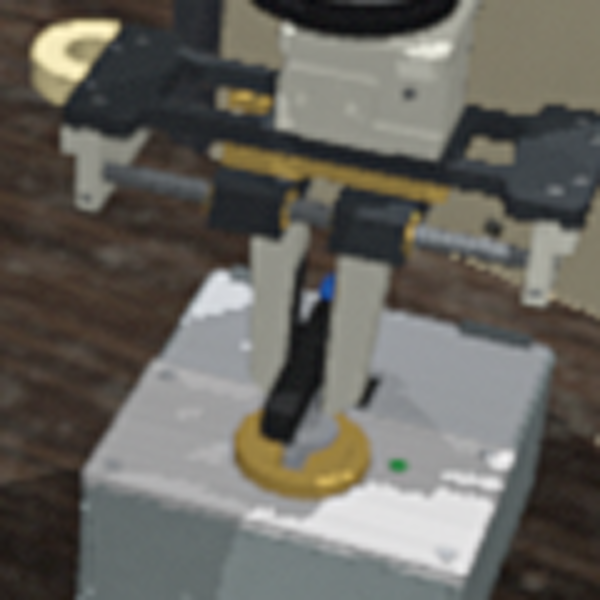

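apply_moves(targets="0 0 0 -3 0 0 0; 0 0 0 -1.5 0 0 0; 0 0 0 0 0 0 0")

```text
t: 8.4
eef_pos: [0.5011, -0.19, 0.0991]
tool_rot: [-0.071, 0.704, 0.071, 0.704]
force: [0.7, -0.8, -1.1]
grip_width: 0.014
```

apply_moves(targets="0 0 0 -1 0 0 0; 0 0 0 0 0 0 0")

```text
t: 8.6
eef_pos: [0.5013, -0.1901, 0.0986]
tool_rot: [-0.071, 0.703, 0.071, 0.704]
force: [-0.1, 0.3, 0.7]
grip_width: 0.0138
```

apply_moves(targets="0 0 0 -1 0 0 0; 0 0 0 0 0 0 0; 0 0 0 0 0 0 0")

```text
t: 8.9
eef_pos: [0.5014, -0.1901, 0.0985]
tool_rot: [-0.071, 0.703, 0.071, 0.704]
force: [-2.1, 2.0, 8.6]
grip_width: 0.0135
```

apply_moves(targets="0 0 0 0 0 0 -3; 0 0 0 0 0 0 -3; 0 0 0 0 0 0 -3; 0 0 0 0 0 0 -3; 0 0 0 0 0 0 0")

```text
t: 9.4
eef_pos: [0.5026, -0.1908, 0.0985]
tool_rot: [0.003, 0.706, -0.004, 0.708]
force: [1.6, 0.9, 6.1]
grip_width: 0.0138
```

```bash
cat > st.py <<'E'
from h import *
s=env.state(); M=R.from_quat(s["tool_rot"]).as_matrix()
print(round(s["t"],2),s["eef_pos"].round(4),"yaw",np.degrees(np.arctan2(M[1,2],M[0,2])).round(1),"F",s["force"].round(1),"T",s["torque"].round(3),"tau6",s["tau"][5].round(3),"gw",s["grip_width"].round(4))
E
python3 st.py
```

```text
Traceback (most recent call last):
  File "st.py", line 3, in <module>
    print(round(s["t"],2),s["eef_pos"].round(4),"yaw",np.degrees(np.arctan2(M[1,2],M[0,2])).round(1),"F",s["force"].round(1),"T",s["torque"].round(3),"tau6",s["tau"][5].round(3),"gw",s["grip_width"].round(4))
                                                                                                                                                                                       ^^^^^^^^^^^^^^^^^^^^^
AttributeError: 'float' object has no attribute 'round'
```

```bash
sed -i 's/s\["grip_width"\].round(4)/round(float(s["grip_width"]),4)/' st.py; python3 st.py
```

```text
9.4 [ 0.5026 -0.1908  0.0985] yaw -0.5 F [1.6 0.9 6.1] T [ 0.078 -0.149 -0.031] tau6 0.479 gw 0.0138
```

apply_moves(targets="0 0 0 0 0 0 -2.5; 0 0 0 0 0 0 -2.5; 0 0 0 0 0 0 0")

```text
t: 9.7
eef_pos: [0.5025, -0.191, 0.0985]
tool_rot: [0.033, 0.705, -0.035, 0.707]
force: [-0.1, 0.3, 4.5]
grip_width: 0.0139
```

```bash
python3 st.py
```

```text
9.7 [ 0.5025 -0.191   0.0985] yaw -5.5 F [-0.1  0.3  4.5] T [-0.005 -0.093  0.08 ] tau6 0.47 gw 0.0139
```

apply_moves(targets="0 0 0 0 0 0 -2; 0 0 0 0 0 0 -2; 0 0 0 0 0 0 0")

```text
t: 10.0
eef_pos: [0.5025, -0.1911, 0.0985]
tool_rot: [0.057, 0.704, -0.059, 0.706]
force: [0.4, -0.6, 6.0]
grip_width: 0.0138
```

```bash
python3 st.py
```

```text
10.0 [ 0.5025 -0.1911  0.0985] yaw -9.4 F [ 0.4 -0.6  6. ] T [-0.013 -0.017  0.592] tau6 0.957 gw 0.0138
```

Torque jumped from 0.08 to 0.59 N m after 21°, with the key fully home (z stop as predicted): the blue key is wrong. I turn it back.

apply_moves(targets="0 0 0 0 0 0 4; 0 0 0 0 0 0 4; 0 0 0 0 0 0 5; 0 0 0 0 0 0 5; 0 0 0 0 0 0 3; 0 0 0 0 0 0 0")

```text
t: 10.6
eef_pos: [0.5018, -0.1907, 0.0985]
tool_rot: [-0.072, 0.703, 0.071, 0.704]
force: [-1.5, 0.4, 7.4]
grip_width: 0.0136
```

```bash
python3 st.py
```

```text
10.6 [ 0.5018 -0.1907  0.0985] yaw 11.7 F [-1.5  0.4  7.4] T [ 0.176  0.235 -0.005] tau6 -0.496 gw 0.0136
```

apply_moves(targets="0 0 0 0 0 0 2.5; 0 0 0 0 0 0 2; 0 0 0 0 0 0 0")

```text
t: 10.9
eef_pos: [0.5017, -0.1907, 0.0985]
tool_rot: [-0.1, 0.7, 0.099, 0.701]
force: [-1.9, 1.1, 6.9]
grip_width: 0.014
```

```bash
python3 st.py
```

```text
10.9 [ 0.5017 -0.1907  0.0985] yaw 16.1 F [-1.9  1.1  6.9] T [ 0.081  0.366 -0.013] tau6 -0.342 gw 0.014
```

apply_moves(targets="0 0 0 0 0 0 2; 0 0 0 0 0 0 1.5; 0 0 0 0 0 0 0")

```text
t: 11.2
eef_pos: [0.5016, -0.1907, 0.0985]
tool_rot: [-0.121, 0.696, 0.12, 0.697]
force: [-1.7, 1.0, 7.9]
grip_width: 0.0136
```

```bash
python3 st.py; python3 snap.py w9;python3 - <<'E'
from h import *; im=env.camera("scene")[:,:,::-1]; cv2.imwrite("pics/s9.png",cv2.resize(im[150:270,350:470],None,fx=5,fy=5,interpolation=cv2.INTER_CUBIC))
im=env.camera("top")[:,:,::-1]; cv2.imwrite("pics/t9.png",cv2.resize(im[130:240,370:490],None,fx=5,fy=5,interpolation=cv2.INTER_CUBIC))
w=cv2.imread("pics/w9.png"); cv2.imwrite("pics/w9c.png",cv2.resize(w[120:300,200:440],None,fx=3,fy=3,interpolation=cv2.INTER_CUBIC))
E
```

```text
11.2 [ 0.5016 -0.1907  0.0985] yaw 19.6 F [-1.7  1.   7.9] T [ 0.026  0.406 -0.05 ] tau6 -0.302 gw 0.0136
11.2 [ 0.5016 -0.1907  0.0985] [[0.0015, -0.3356, 0.942], [-0.0016, 0.942, 0.3356], [-1.0, -0.002, 0.0009]] [-1.7  1.   7.9] 0.013573608737437124 [-0.57  0.35  1.73 -0.    1.06 -2.48]
```

View pics/s9.png

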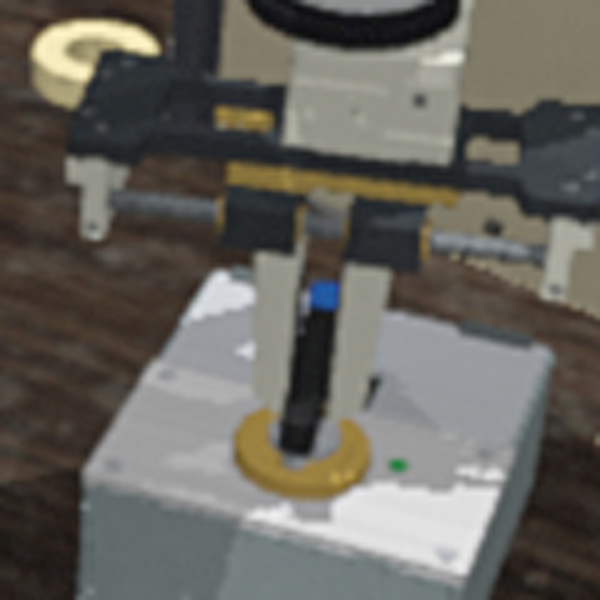

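View pics/w9c.png

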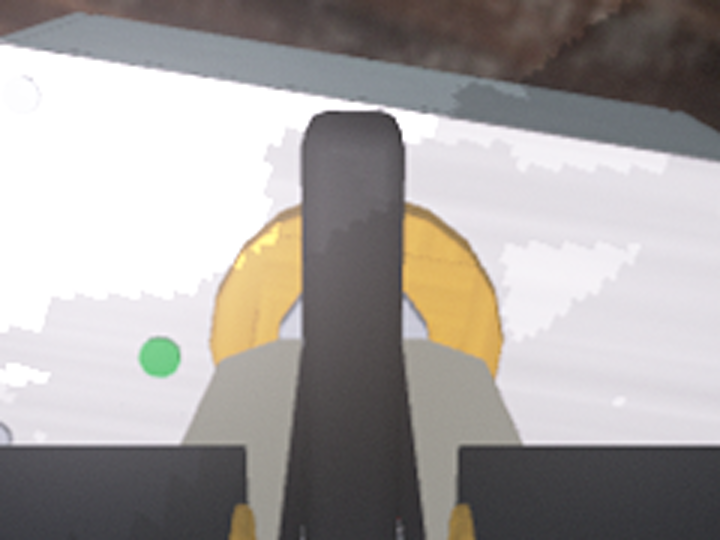

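apply_moves(targets="0 0 0 0 0 0 1.2; 0 0 0 0 0 0 1; 0 0 0 0 0 0 0")

```text
t: 11.65
eef_pos: [0.5014, -0.1904, 0.0985]
tool_rot: [-0.134, 0.694, 0.133, 0.695]
force: [-2.6, 1.1, 8.1]
grip_width: 0.0135
```

```bash
python3 st.py
```

```text
11.65 [ 0.5014 -0.1904  0.0985] yaw 21.8 F [-2.6  1.1  8.1] T [ 0.244  0.484 -0.147] tau6 -0.294 gw 0.0135
```

View pics/t9.png

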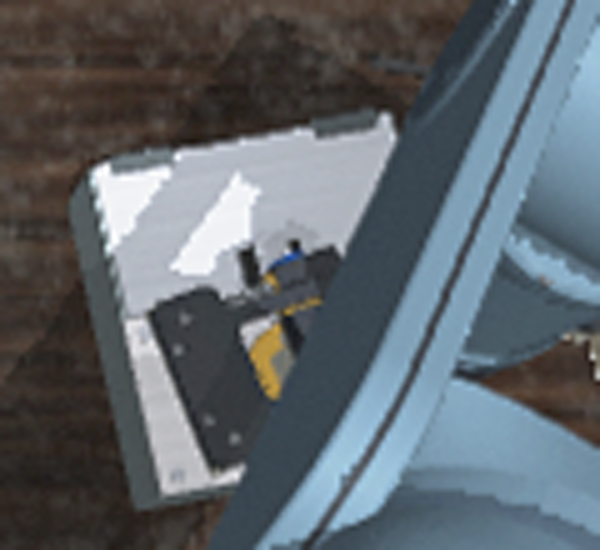

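apply_moves(targets="0 0 0 0 0 0 -5; 0 0 0 0 0 0 -5; 0 0 0 3 0 0 0; 0 0 0 6 0 0 0; 0 0 0 12 0 0 0; 0 0 0 0 0 0 0")

```text
t: 12.25
eef_pos: [0.5021, -0.1907, 0.12]
tool_rot: [-0.073, 0.703, 0.072, 0.704]
force: [0.2, -0.4, -0.2]
grip_width: 0.0136
```

```bash
python3 st.py
```

```text
12.25 [ 0.5021 -0.1907  0.12  ] yaw 11.8 F [ 0.2 -0.4 -0.2] T [ 0.08  -0.005  0.012] tau6 -0.015 gw 0.0136
```

Coming out freely. Lift clear and step aside to look at the latch.

apply_moves(targets="0 0 0 20 0 0 0; 0 0 0 25 0 0 0; 0 0 0 25 0 0 0; 0 0 0 10 0 0 0; 0 -2 25 0 0 0 -1.5; 0 -2 40 0 0 0 -1.5; 0 0 0 0 0 0 0")

```text
t: 12.95
eef_pos: [0.4959, -0.1211, 0.1975]
tool_rot: [-0.054, 0.705, 0.056, 0.704]
force: [0.2, -0.4, -1.7]
grip_width: 0.0137
```

```bash
python3 st.py; python3 snap.py w10; python3 - <<'E'
from h import *
w=cv2.imread("pics/w10.png"); cv2.imwrite("pics/w10c.png",cv2.resize(w[110:300,120:380],None,fx=3,fy=3,interpolation=cv2.INTER_CUBIC))
E
python3 brass.py w10; python3 inhand.py w10 "[(317,157),(317,368)]"
```

```text
12.95 [ 0.4959 -0.1211  0.1975] yaw 8.9 F [ 0.2 -0.4 -1.7] T [-0.022 -0.004  0.063] tau6 0.79 gw 0.0137
12.95 [ 0.4959 -0.1211  0.1975] [[-0.0016, -0.1545, 0.988], [0.0029, 0.988, 0.1545], [-1.0, 0.0031, -0.0012]] [ 0.2 -0.4 -1.7] 0.013657550925964717 [-0.46  0.2   1.66  0.    1.28 -2.19]
brass centre [ 500.6 -189.9] in tool (y,z) mm [-69.2  -5.9] tcp [ 0.4959 -0.1211  0.1975]
[-27.3  -0.5 -50.3]
[-27.3  -0.4  48.4]
```

View pics/w10c.png

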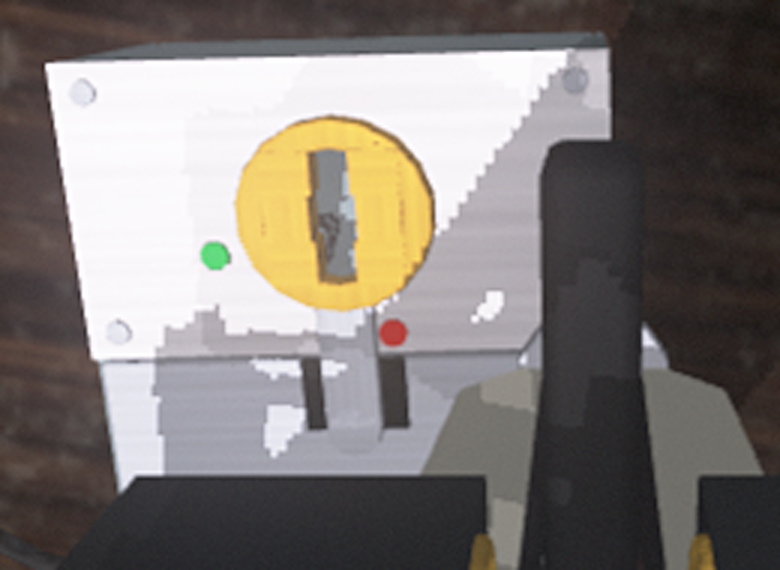

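Picture: barrel slot (parallel to locker) and tongue over the lid (red dot side) – latch shut again. Back to the rack.

apply_moves(targets="0 -2 30 0 0 0 -2; 0 -2 40 0 0 0 -2; 0 -2 40 0 0 0 -2; 0 -3 40 0 0 0 -2; 0 -3 40 0 0 0 -2; 0 -2 40 0 0 0 -2; 0 -2 35 0 0 0 -2; 0 -2 25 0 0 0 -1.4; 0 -2 12 0 0 0 0; 0 0 0 0 0 0 0")

```text
t: 14.0
eef_pos: [0.477, 0.1774, 0.1977]
tool_rot: [0.04, 0.706, -0.04, 0.706]
force: [-0.3, -0.3, -1.9]
grip_width: 0.0135
```

```bash
python3 st.py; python3 snap.py w11; python3 st.py
```

```text
14.0 [0.477  0.1774 0.1977] yaw -6.5 F [-0.3 -0.3 -1.9] T [-0.019  0.006 -0.011] tau6 0.309 gw 0.0135
14.0 [0.477  0.1774 0.1977] [[-0.0005, 0.113, 0.9936], [-0.0004, 0.9936, -0.113], [-1.0, -0.0004, -0.0005]] [-0.3 -0.3 -1.9] 0.013521479553491247 [ 0.14  0.2   1.66 -0.    1.28 -1.32]
14.05 [0.4773 0.1764 0.1978] yaw -6.5 F [ 0.  -0.9 -1.8] T [ 0.054 -0.001  0.015] tau6 0.108 gw 0.014
```

View pics/w11.png

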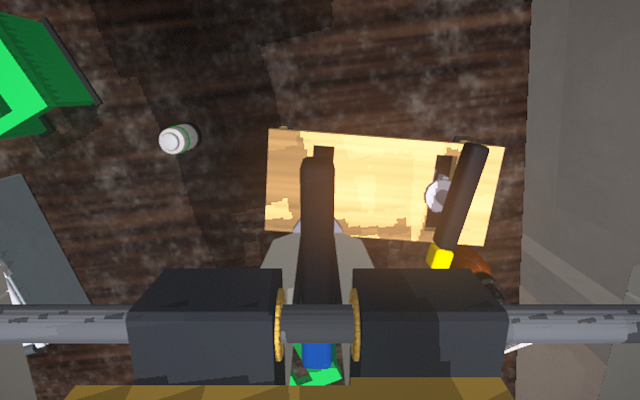

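```bash
python3 - <<'E'
from h import *; import pickle
st=pickle.load(open("pics/w11.pkl","rb"))
P=ray("wrist",[(268,128),(504,147),(485,246),(265,229)],.074,st)[:,:2]*1000
c=P.mean(0); d=(P[1]-P[0]+P[2]-P[3]); d/=np.linalg.norm(d); print(P.round(1).tolist(),c,"yaw",np.degrees(np.arctan2(-d[0],d[1])),"slots",c-50*d,c+50*d)
E
```

```text
[[425.3, 144.0], [461.6, 330.8], [546.9, 316.7], [509.8, 128.7]] [485.87800792 230.06137844] yaw -11.078899565603102 slots [476.26997938 180.99320354] [495.48603646 279.12955334]
```

apply_moves(targets="0 0 4.8 -10 0 0 -2; 0 0 0 -15 0 0 0; 0 0 0 -15 0 0 0; 0 0 0 -8 0 0 0; 0 0 0 -8 0 0 0; 0 0 0 -10 0 0 0; 0 0 0 0 0 0 0")

```text
t: 14.75
eef_pos: [0.4765, 0.1812, 0.1309]
tool_rot: [0.053, 0.706, -0.054, 0.704]
force: [0.8, 0.3, -2.1]
grip_width: 0.0136
```

```bash
python3 st.py
```

```text
14.75 [0.4765 0.1812 0.1309] yaw -8.7 F [ 0.8  0.3 -2.1] T [ 0.019  0.03  -0.062] tau6 -0.006 gw 0.0136
```

apply_moves(targets="0 0 0 -12 0 0 0; 0 0 0 -12 0 0 0; 0 0 0 -10 0 0 0; 0 0 0 -4 0 0 0; 0 0 0 0 0 0 0; 0 0 0 -1 0 0 0; 0 0 0 0 0 0 0")

```text
t: 15.45
eef_pos: [0.4775, 0.1818, 0.0935]
tool_rot: [0.053, 0.705, -0.053, 0.705]
force: [-0.4, 0.5, -0.3]
grip_width: 0.0137
```

```bash
python3 st.py
```

```text
15.45 [0.4775 0.1818 0.0935] yaw -8.6 F [-0.4  0.5 -0.3] T [-0.009 -0.069 -0.026] tau6 -0.0 gw 0.0137
```

apply_moves(targets="0 0 0 -1.5 0 0 0; 0 0 0 -1 0 0 0; 0 0 0 0 0 0 0")

```text
t: 15.75
eef_pos: [0.4771, 0.1817, 0.0907]
tool_rot: [0.053, 0.705, -0.053, 0.705]
force: [0.8, -0.3, -1.2]
grip_width: 0.0138
```

```bash
python3 st.py
```

```text
15.75 [0.4771 0.1817 0.0907] yaw -8.7 F [ 0.8 -0.3 -1.2] T [ 0.065 -0.009  0.036] tau6 0.0 gw 0.0138
```

apply_moves(targets="0.4 0 0 0 0 0 0; 0.4 0 0 0 0 0 0; 0.4 0 0 0 0 0 0; 0.4 0 0 0 0 0 0; 0.4 0 0 15 0 0 0; 0.4 0 0 35 0 0 0; 0.4 0 30 20 0 0 -3; 0.4 10 35 5 0 0 -4; 0.4 0 0 0 0 0 -3; 0.4 0 0 0 0 0 0")

```text
t: 16.75
eef_pos: [0.4872, 0.2475, 0.1659]
tool_rot: [0.114, 0.698, -0.114, 0.698]
force: [0.3, -0.1, 0.5]
grip_width: 0.0373
```

```bash
python3 st.py; python3 snap.py w12; python3 st.py;python3 - <<'E'
from h import *; import pickle
st=pickle.load(open("pics/w12.pkl","rb")); print(pin("wrist","key_1",st))
E
```

```text
16.75 [0.4872 0.2475 0.1659] yaw -18.6 F [ 0.3 -0.1  0.5] T [-0.024  0.016 -0.021] tau6 0.623 gw 0.0373
16.75 [0.4872 0.2475 0.1659] [[0.0006, 0.3186, 0.9479], [0.0, 0.9479, -0.3186], [-1.0, 0.0002, 0.0005]] [ 0.3 -0.1  0.5] 0.03730281003905887 [ 0.27  0.29  1.62 -0.    1.23 -0.98]
16.8 [0.4868 0.2469 0.1655] yaw -18.5 F [-0.3  0.7 -0.6] T [ 0.027  0.039 -0.007] tau6 0.247 gw 0.0374
[(0.87, array([0.4957, 0.2806, 0.0727])), (0.82, array([0.4804, 0.1826, 0.0706])), (0.16, array([0.4809, 0.2249, 0.0698]))]
```

View pics/w12.png

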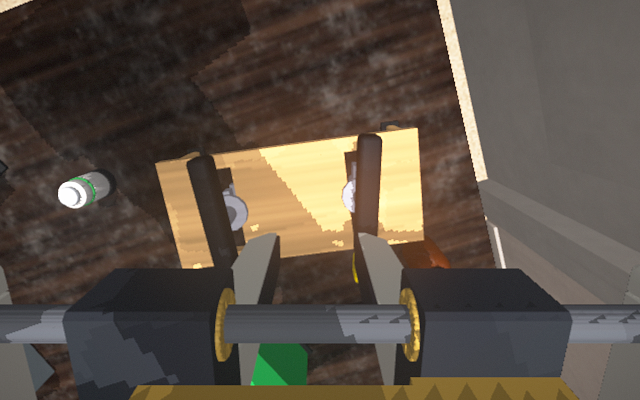

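apply_moves(targets="0.5 5 18 0 0 0 0; 0.5 4 15 0 0 0 0; 0.5 0 0 0 0 0 0; 0.5 0 0 0 0 0 0")

```text
t: 17.25
eef_pos: [0.4959, 0.2795, 0.1653]
tool_rot: [0.114, 0.698, -0.115, 0.698]
force: [-0.4, -0.2, -0.1]
grip_width: 0.0464
```

```bash
python3 st.py; python3 snap.py w13; python3 - <<'E'
from h import *
w=cv2.imread("pics/w13.png"); cv2.imwrite("pics/w13c.png",cv2.resize(w[120:390,210:430],None,fx=2.2,fy=2.2,interpolation=cv2.INTER_CUBIC))
E
```

```text
17.25 [0.4959 0.2795 0.1653] yaw -18.6 F [-0.4 -0.2 -0.1] T [0.007 0.037 0.05 ] tau6 0.025 gw 0.0464
17.25 [0.4959 0.2795 0.1653] [[-0.0008, 0.3188, 0.9478], [-0.0007, 0.9478, -0.3188], [-1.0, -0.0009, -0.0005]] [-0.4 -0.2 -0.1] 0.04644500111237377 [ 0.32  0.33  1.57 -0.    1.24 -0.93]
```

View pics/w13c.png

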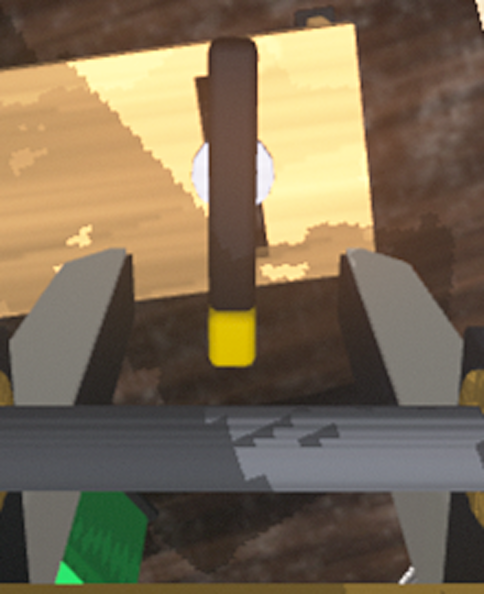

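```bash
python3 - <<'E'
from h import *; import pickle
st=pickle.load(open("pics/w13.pkl","rb"))
P=ray("wrist",[(315.9,138.5),(315.7,286.3)],.118,st)[:,:2]*1000; d=P[1]-P[0]
print(P.round(1).tolist(),P.mean(0),np.linalg.norm(d),np.degrees(np.arctan2(d[1],d[0])))
print(ray("wrist",[(210+232/2.2,120+172/2.2)],.079,st))
E
```

```text
[[449.8, 294.4], [542.2, 263.2]] [495.96220545 278.76384062] 97.55107912416486 -18.66300424167347
[[0.49512536 0.27864699 0.079     ]]
```

apply_moves(targets="0.5 -0.3 -0.6 -25 0 0 0; 0.5 0 0 -28 0 0 0; 0.5 0 0 -15 0 0 0; 0.5 0 0 -6.5 0 0 0; 0.5 0 0 0 0 0 0; 0 0 0 0 0 0 0; 0 0 0 0 0 0 0; 0 0 0 0 0 0 0; 0 0 0 0 0 0 0; 0 0 0 0 0 0 0")

```text
t: 18.3
eef_pos: [0.496, 0.2791, 0.0915]
tool_rot: [0.115, 0.698, -0.114, 0.698]
force: [-0.7, -0.7, 2.0]
grip_width: 0.0134
```

apply_moves(targets="0 0 0 0 0 0 0")

```text
t: 18.4
eef_pos: [0.496, 0.2791, 0.0915]
tool_rot: [0.115, 0.698, -0.115, 0.698]
force: [-0.2, -0.1, 1.6]
grip_width: 0.0139
```

```bash
python3 st.py
```

```text
18.4 [0.496  0.2791 0.0915] yaw -18.6 F [-0.2 -0.1  1.6] T [-0.109  0.069 -0.004] tau6 0.002 gw 0.0139
```

apply_moves(targets="0 0 0 10 0 0 0; 0 0 0 25 0 0 0; 0 0 0 40 0 0 0; 0 0 0 40 0 0 0; 0 0 -15 5 0 0 3; 0 0 -35 0 0 0 3; 0 0 -40 0 0 0 3; 0 0 -40 0 0 0 3; 0 0 -40 0 0 0 3; 0 0 -40 0 0 0 3")

```text
t: 19.4
eef_pos: [0.4955, 0.0678, 0.2118]
tool_rot: [0.003, 0.707, -0.003, 0.707]
force: [0.8, 1.1, -0.3]
grip_width: 0.0139
```

```bash
python3 st.py
```

```text
19.4 [0.4955 0.0678 0.2118] yaw -0.5 F [ 0.8  1.1 -0.3] T [ 0.019 -0.05   0.014] tau6 1.789 gw 0.0139
```

apply_moves(targets="0 0 -40 -5 0 0 2.5; 0 0 -40 -5 0 0 2.5; 0 0 -40 -5 0 0 2.5; 0 0 -35 -5 0 0 2; 0 0 -20 0 0 0 1.5; 0 0 -10 0 0 0 0.6; 0 0 0 0 0 0 0")

```text
t: 20.1
eef_pos: [0.4959, -0.1168, 0.1915]
tool_rot: [-0.067, 0.704, 0.067, 0.704]
force: [-0.0, 1.0, -0.3]
grip_width: 0.0137
```

```bash
python3 st.py; python3 snap.py w14; python3 brass.py w14;  python3 - <<'E'
from h import *
w=cv2.imread("pics/w14.png"); cv2.imwrite("pics/w14c.png",cv2.resize(w[110:380,180:380],None,fx=2.2,fy=2.2,interpolation=cv2.INTER_CUBIC))
E
```

```text
20.1 [ 0.4959 -0.1168  0.1915] yaw 10.8 F [-0.   1.  -0.3] T [0.091 0.035 0.006] tau6 -0.342 gw 0.0137
20.1 [ 0.4959 -0.1168  0.1915] [[0.0003, -0.1879, 0.9822], [-0.0001, 0.9822, 0.1879], [-1.0, -0.0001, 0.0003]] [-0.   1.  -0.3] 0.01373700971647806 [-0.45  0.21  1.67  0.    1.26 -2.21]
brass centre [ 500.6 -190.1] in tool (y,z) mm [-72.8  -9.2] tcp [ 0.4959 -0.1168  0.1915]
```

View pics/w14c.png

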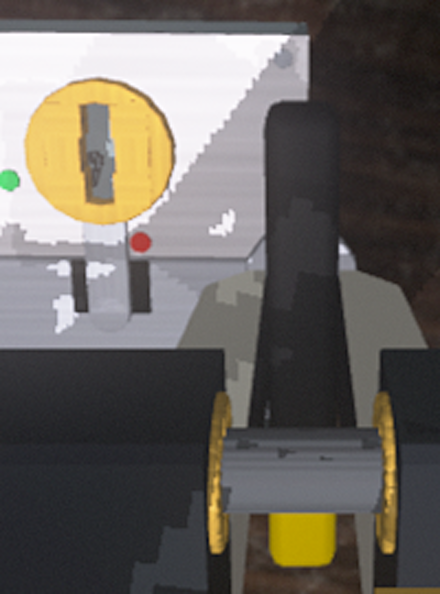

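```bash
sed -i 's/-.0273-o/-.0265-o/' inhand.py; python3 inhand.py w14 "[(317,156.5),(317,367.7)]"; python3 st.py
```

```text
[-26.5  -0.5 -50.4]
[-26.5  -0.4  49. ]
20.15 [ 0.4958 -0.1157  0.1914] yaw 10.9 F [-0.8  0.6 -1.5] T [ 0.092 -0.003  0.014] tau6 -0.132 gw 0.0139
```

apply_moves(targets="0 3 -35 0 0 0 0.8; 0 3 -28 0 0 0 0; 0 0 -8 0 0 0 0; 0 0 0 0 0 0 0; 0 0 0 0 0 0 0")

```text
t: 20.65
eef_pos: [0.5017, -0.1852, 0.1911]
tool_rot: [-0.072, 0.703, 0.073, 0.703]
force: [0.8, 0.4, -0.8]
grip_width: 0.0137
```

```bash
python3 st.py; python3 snap.py w15; python3 brass.py w15; python3 st.py
```

```text
20.65 [ 0.5017 -0.1852  0.1911] yaw 11.8 F [ 0.8  0.4 -0.8] T [ 0.071 -0.012 -0.025] tau6 -0.007 gw 0.0137
20.65 [ 0.5017 -0.1852  0.1911] [[-0.0004, -0.2042, 0.9789], [0.0012, 0.9789, 0.2042], [-1.0, 0.0012, -0.0002]] [ 0.8  0.4 -0.8] 0.013671360336488473 [-0.56  0.25  1.61  0.    1.28 -2.34]
brass centre [ 500.9 -190.8] in tool (y,z) mm [-5.4 -1.8] tcp [ 0.5017 -0.1852  0.1911]
20.7 [ 0.5017 -0.1852  0.1911] yaw 11.8 F [ 0.1 -0.7 -0.8] T [ 0.028  0.029 -0.033] tau6 0.008 gw 0.0136
```

apply_moves(targets="0 -0.5 -4.8 0 0 0 -0.2; 0 0 0 -15 0 0 0; 0 0 0 -13 0 0 0; 0 0 0 -6 0 0 0; 0 0 0 -4 0 0 0; 0 0 0 0 0 0 0; 0 0 0 0 0 0 0")

```text
t: 21.4
eef_pos: [0.5015, -0.1918, 0.1534]
tool_rot: [-0.071, 0.703, 0.071, 0.704]
force: [0.6, 0.4, -0.8]
grip_width: 0.0138
```

```bash
python3 st.py
```

```text
21.4 [ 0.5015 -0.1918  0.1534] yaw 11.6 F [ 0.6  0.4 -0.8] T [ 0.035 -0.026  0.006] tau6 0.001 gw 0.0138
```

apply_moves(targets="0 -0.2 1.7 0 0 0 0; 0 0 0 -5 0 0 0; 0 0 0 -6 0 0 0; 0 0 0 -6 0 0 0; 0 0 0 0 0 0 0")

```text
t: 21.9
eef_pos: [0.5004, -0.1896, 0.1349]
tool_rot: [-0.071, 0.704, 0.072, 0.703]
force: [-0.7, -0.4, -0.5]
grip_width: 0.0137
```

```bash
python3 st.py
```

```text
21.9 [ 0.5004 -0.1896  0.1349] yaw 11.5 F [-0.7 -0.4 -0.5] T [ 0.043  0.06  -0.027] tau6 -0.001 gw 0.0137
```

apply_moves(targets="0 0 0 -8 0 0 0; 0 0 0 -9 0 0 0; 0 0 0 -9 0 0 0; 0 0 0 -6 0 0 0; 0 0 0 -2 0 0 0; 0 0 0 0 0 0 0")

```text
t: 22.5
eef_pos: [0.5009, -0.1899, 0.1017]
tool_rot: [-0.071, 0.704, 0.071, 0.703]
force: [-0.5, 0.1, -1.5]
grip_width: 0.0137
```

apply_moves(targets="0 0 0 -2 0 0 0; 0 0 0 0 0 0 0; 0 0 0 0 0 0 0")

```text
t: 22.8
eef_pos: [0.5013, -0.1901, 0.1004]
tool_rot: [-0.071, 0.703, 0.071, 0.704]
force: [1.2, 0.1, -1.2]
grip_width: 0.0136
```

apply_moves(targets="0 0 0 -2 0 0 0; 0 0 0 0 0 0 0; 0 0 0 0 0 0 0")

```text
t: 23.1
eef_pos: [0.5016, -0.1904, 0.0994]
tool_rot: [-0.072, 0.703, 0.071, 0.704]
force: [-1.6, -0.3, 6.0]
grip_width: 0.0139
```

apply_moves(targets="0 0 0 0 0 0 -3; 0 0 0 0 0 0 -3; 0 0 0 0 0 0 -3; 0 0 0 0 0 0 -3; 0 0 0 0 0 0 -3; 0 0 0 0 0 0 -2; 0 0 0 0 0 0 0")

```text
t: 23.8
eef_pos: [0.5016, -0.1907, 0.0994]
tool_rot: [0.033, 0.706, -0.035, 0.707]
force: [-2.3, -0.4, 5.5]
grip_width: 0.0135
```

```bash
python3 st.py
```

```text
23.8 [ 0.5016 -0.1907  0.0994] yaw -5.5 F [-2.3 -0.4  5.5] T [-0.078  0.424  0.018] tau6 0.339 gw 0.0135
```

apply_moves(targets="0 0 0 0 0 0 -2; 0 0 0 0 0 0 -2; 0 0 0 0 0 0 0")

```text
t: 24.1
eef_pos: [0.5016, -0.1908, 0.0994]
tool_rot: [0.058, 0.704, -0.059, 0.705]
force: [-1.6, -0.2, 5.2]
grip_width: 0.0136
```

```bash
python3 st.py
```

```text
24.1 [ 0.5016 -0.1908  0.0994] yaw -9.5 F [-1.6 -0.2  5.2] T [-0.033  0.393 -0.021] tau6 0.329 gw 0.0136
```

apply_moves(targets="0 0 0 0 0 0 -2.5; 0 0 0 0 0 0 -2.5; 0 0 0 0 0 0 0")

```text
t: 24.4
eef_pos: [0.5015, -0.1909, 0.0994]
tool_rot: [0.089, 0.701, -0.09, 0.702]
force: [-2.5, -1.5, 6.1]
grip_width: 0.0137
```

```bash
python3 st.py
```

```text
24.4 [ 0.5015 -0.1909  0.0994] yaw -14.5 F [-2.5 -1.5  6.1] T [-0.116  0.319  0.042] tau6 0.402 gw 0.0137
```

apply_moves(targets="0 0 0 0 0 0 -2.5; 0 0 0 0 0 0 -2.5; 0 0 0 0 0 0 0")

```text
t: 24.7
eef_pos: [0.5015, -0.1909, 0.0994]
tool_rot: [0.119, 0.696, -0.12, 0.697]
force: [-2.5, -1.7, 6.5]
grip_width: 0.0134
```

```bash
python3 st.py; python3 - <<'E'
from h import *; im=env.camera("scene")[:,:,::-1]; cv2.imwrite("pics/s16.png",cv2.resize(im[150:270,350:470],None,fx=5,fy=5,interpolation=cv2.INTER_CUBIC))
E
```

```text
24.7 [ 0.5015 -0.1909  0.0994] yaw -19.5 F [-2.5 -1.7  6.5] T [-0.233  0.416  0.005] tau6 0.403 gw 0.0134
```

View pics/s16.png

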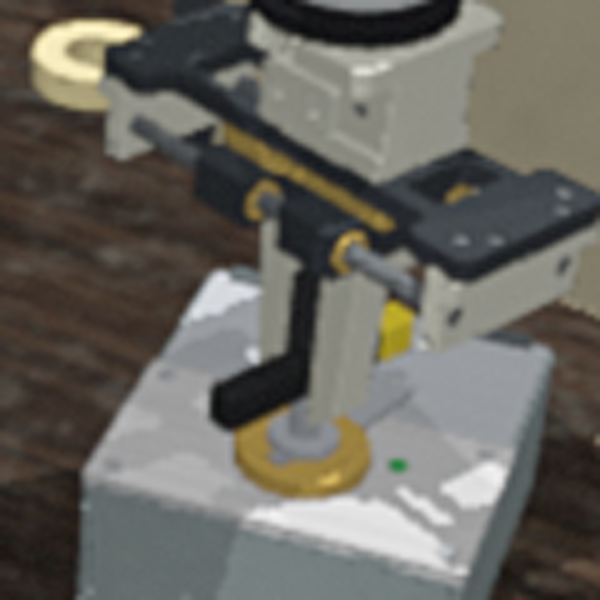

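The tongue is swinging with this key (31° turned, no resistance). Continue.

apply_moves(targets="0 0 0 0 0 0 -4; 0 0 0 0 0 0 -4; 0 0 0 0 0 0 -4; 0 0 0 0 0 0 -4; 0 0 0 0 0 0 -4; 0 0 0 0 0 0 -4; 0 0 0 0 0 0 0")

```text
t: 25.45
eef_pos: [0.5014, -0.1911, 0.0994]
tool_rot: [0.262, 0.656, -0.263, 0.657]
force: [-2.3, -1.6, 5.4]
grip_width: 0.0139
```

```bash
python3 st.py
```

```text
25.45 [ 0.5014 -0.1911  0.0994] yaw -43.6 F [-2.3 -1.6  5.4] T [-0.321  0.542  0.049] tau6 0.628 gw 0.0139
```

apply_moves(targets="0 0 0 0 0 0 -4; 0 0 0 0 0 0 -4; 0 0 0 0 0 0 -4; 0 0 0 0 0 0 -4; 0 0 0 0 0 0 -4; 0 0 0 0 0 0 -4; 0 0 0 0 0 0 -4; 0 0 0 0 0 0 0")

```text
t: 26.25
eef_pos: [0.501, -0.1914, 0.0994]
tool_rot: [0.413, 0.573, -0.414, 0.574]
force: [-3.5, -2.6, 6.1]
grip_width: 0.0137
```

```bash
python3 st.py
```

```text
26.25 [ 0.501  -0.1914  0.0994] yaw -71.5 F [-3.5 -2.6  6.1] T [-0.519  0.74   0.031] tau6 0.638 gw 0.0137
```

apply_moves(targets="0 0 0 0 0 0 -4; 0 0 0 0 0 0 -4; 0 0 0 0 0 0 -4; 0 0 0 0 0 0 0")

```text
t: 26.65
eef_pos: [0.5008, -0.1914, 0.0994]
tool_rot: [0.47, 0.527, -0.472, 0.528]
force: [-4.4, -3.2, 6.2]
grip_width: 0.0134
```

```bash
python3 st.py
```

```text
26.65 [ 0.5008 -0.1914  0.0994] yaw -83.5 F [-4.4 -3.2  6.2] T [-0.578  0.836 -0.031] tau6 0.641 gw 0.0134
```

apply_moves(targets="0 0 0 0 0 0 -2; 0 0 0 0 0 0 -2; 0 0 0 0 0 0 0")

```text
t: 26.95
eef_pos: [0.5008, -0.1914, 0.0994]
tool_rot: [0.488, 0.51, -0.49, 0.512]
force: [-5.6, -3.2, 7.7]
grip_width: 0.0141
```

```bash
python3 st.py
```

```text
26.95 [ 0.5008 -0.1914  0.0994] yaw -87.5 F [-5.6 -3.2  7.7] T [-0.639  0.996  0.039] tau6 0.337 gw 0.0141
```

apply_moves(targets="0 0.5 0.3 0 0 0 -1.5; 0 0.5 0.2 0 0 0 -1.5; 0 0 0 0 0 0 0")

```text
t: 27.25
eef_pos: [0.501, -0.1912, 0.0994]
tool_rot: [-0.501, -0.498, 0.503, -0.498]
force: [-7.1, -5.3, 8.5]
grip_width: 0.0139
```

```bash
python3 st.py; python3 snap.py w17;python3 - <<'E'
from h import *; im=env.camera("scene")[:,:,::-1]; cv2.imwrite("pics/s17.png",cv2.resize(im[150:270,350:470],None,fx=5,fy=5,interpolation=cv2.INTER_CUBIC))
E
```

```text
27.25 [ 0.501  -0.1912  0.0994] yaw -90.4 F [-7.1 -5.3  8.5] T [-0.932  1.526  0.074] tau6 0.288 gw 0.0139
27.25 [ 0.501  -0.1912  0.0994] [[-0.0018, 1.0, -0.0078], [-0.0034, -0.0078, -1.0], [-1.0, -0.0018, 0.0034]] [-7.1 -5.3  8.5] 0.013871369176218382 [-0.57  0.35  1.73 -0.    1.07 -0.56]
```

View pics/s17.png

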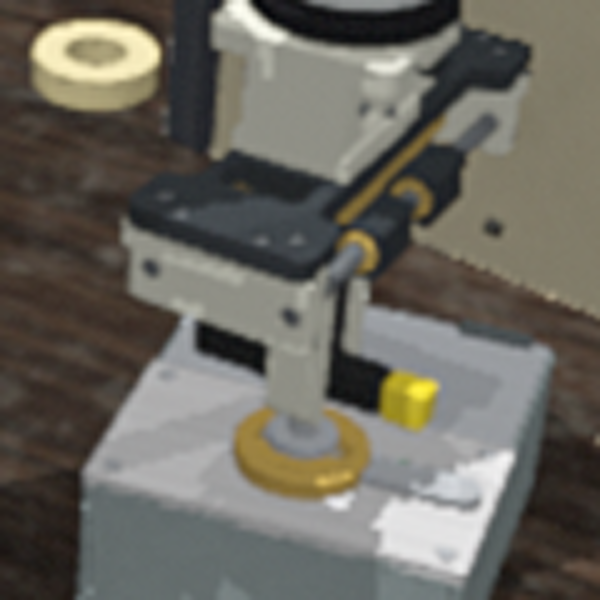

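View pics/w17.png

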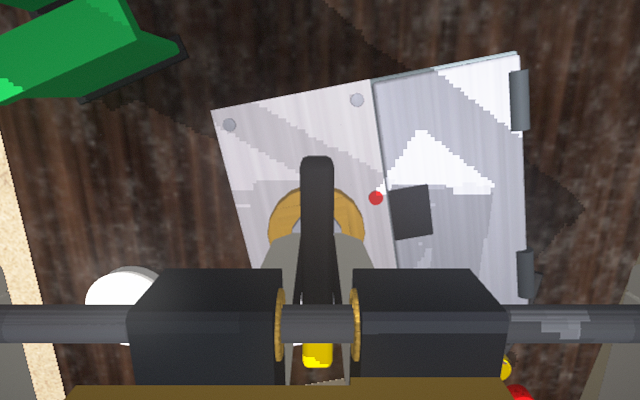

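apply_moves(targets="0 -1 -0.8 0 0 0 -1; 0 -0.7 -0.5 0 0 0 -1; 0 0 0 0 0 0 0")

```text
t: 27.65
eef_pos: [0.5005, -0.1915, 0.0994]
tool_rot: [-0.51, -0.489, 0.511, -0.49]
force: [-3.2, -1.1, 7.8]
grip_width: 0.0134
```

```bash
python3 st.py; python3 - <<'E'
from h import *
for a in (80,85,90,95):
    t=np.radians(11.7-a); print(a,proj("scene",[.5007+.068*np.cos(t),-.1901+.068*np.sin(t),.079]).round(1))
E
```

```text
27.65 [ 0.5005 -0.1915  0.0994] yaw -92.4 F [-3.2 -1.1  7.8] T [-0.077  0.596  0.222] tau6 0.373 gw 0.0134
80 [[445.5 243.7]]
85 [[445.2 245.5]]
90 [[444.7 247.3]]
95 [[443.9 249. ]]
```

apply_moves(targets="0 0 0 0 0 0 4; 0 0 0 0 0 0 4; 0 0 0 0 0 0 4; 0 0 0 2 0 0 0; 0 0 0 0 0 0 0")

```text
t: 28.15
eef_pos: [0.5005, -0.1908, 0.1004]
tool_rot: [0.457, 0.539, -0.457, 0.54]
force: [0.2, -0.5, -1.2]
grip_width: 0.0136
```

```bash
python3 st.py
```

```text
28.15 [ 0.5005 -0.1908  0.1004] yaw -80.6 F [ 0.2 -0.5 -1.2] T [-0.081  0.033 -0.036] tau6 -0.086 gw 0.0136
```

apply_moves(targets="0 0 0 4 0 0 0; 0 0 0 8 0 0 0; 0 0 0 8 0 0 0; 0 0 0 0 0 0 0")

```text
t: 28.55
eef_pos: [0.5013, -0.1914, 0.1218]
tool_rot: [0.457, 0.539, -0.457, 0.541]
force: [-0.2, 0.4, -0.7]
grip_width: 0.0138
```

```bash
python3 st.py
```

```text
28.55 [ 0.5013 -0.1914  0.1218] yaw -80.5 F [-0.2  0.4 -0.7] T [-0.101  0.042 -0.003] tau6 0.004 gw 0.0138
```

apply_moves(targets="0 0 0 20 0 0 0; 0 0 0 30 0 0 0; 0 0 0 35 0 0 0; 0 0 20 0 0 0 8; 0 0 30 0 0 0 8; 0 0 35 0 0 0 8; 0 0 35 0 0 0 8; 0 0 35 0 0 0 8; 0 0 35 0 0 0 8; 0 0 35 0 0 0 8")

```text
t: 29.55
eef_pos: [0.5002, 0.0356, 0.2053]
tool_rot: [0.148, 0.691, -0.148, 0.692]
force: [-0.5, -1.1, -0.4]
grip_width: 0.0139
```

```bash
python3 st.py; python3 - <<'E'
from h import *; im=env.camera("scene")[:,:,::-1]; cv2.imwrite("pics/s18.png",cv2.resize(im[130:300,300:500],None,fx=4,fy=4,interpolation=cv2.INTER_CUBIC))
E
```

```text
29.55 [0.5002 0.0356 0.2053] yaw -24.1 F [-0.5 -1.1 -0.4] T [0.018 0.01  0.002] tau6 0.907 gw 0.0139
```

View pics/s18.png

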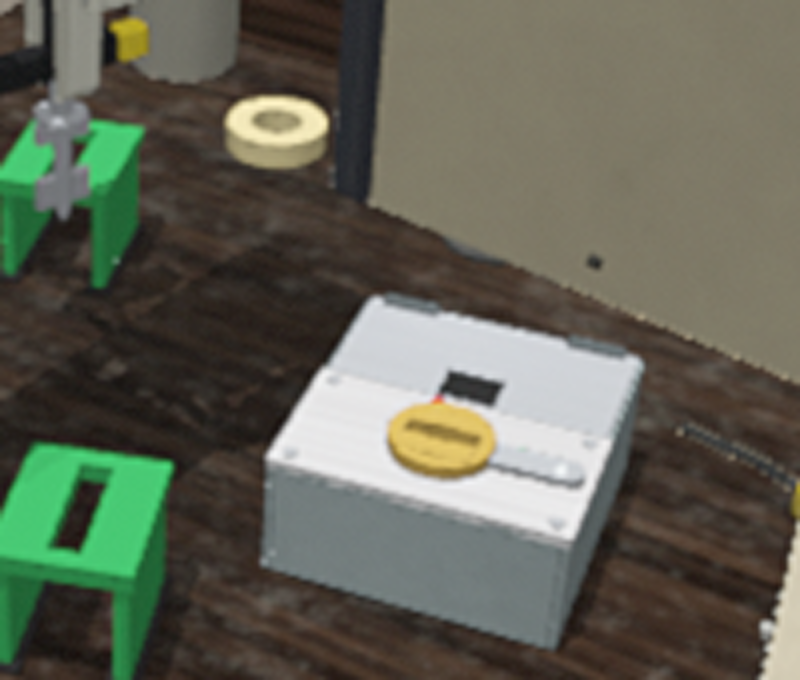

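apply_moves(targets="0 5 30 0 0 0 8; 0 10 30 0 0 0 8; 0 20 25 0 0 0 8; 0 30 10 0 0 0 7; 0 30 0 0 0 0 6; 0 25 0 0 0 0 5; 0 15 0 0 0 0 0.5; 0 0 0 0 0 0 0; 0 0 0 0 0 0 0")

```text
t: 30.5
eef_pos: [0.6349, 0.129, 0.2046]
tool_rot: [-0.11, 0.699, 0.111, 0.698]
force: [-0.0, 0.1, -1.3]
grip_width: 0.0135
```

```bash
python3 st.py; python3 snap.py w19; python3 st.py
```

```text
30.5 [0.6349 0.129  0.2046] yaw 18.0 F [-0.   0.1 -1.3] T [0.046 0.005 0.061] tau6 -0.013 gw 0.0135
30.5 [0.6349 0.129  0.2046] [[-0.0015, -0.3089, 0.9511], [-0.0, 0.9511, 0.3089], [-1.0, 0.0004, -0.0014]] [-0.   0.1 -1.3] 0.013506413467743375 [ 0.03  0.44  1.3   0.    1.4  -1.86]
30.55 [0.6346 0.1291 0.2049] yaw 18.0 F [-0.6 -0.2 -1.9] T [0.06  0.008 0.004] tau6 0.002 gw 0.0138
```

View pics/w19.png

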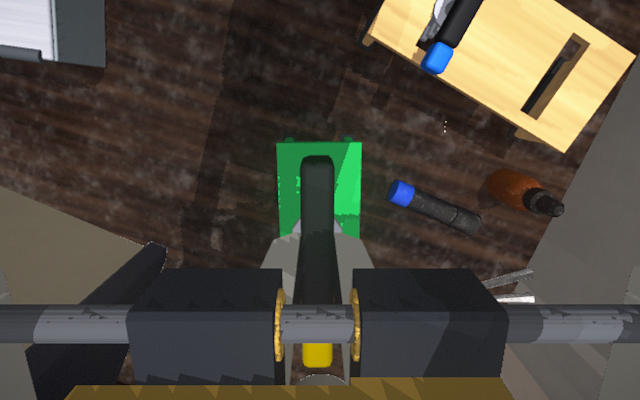

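```bash
python3 - <<'E'
from h import *; import pickle
st=pickle.load(open("pics/w19.pkl","rb"))
im=cv2.imread("pics/w19.png"); hsv=cv2.cvtColor(im,cv2.COLOR_BGR2HSV)
m=cv2.inRange(hsv,(55,100,60),(85,255,255)); m[:,:250]=0;m[:,390:]=0;m[225:]=0;m[:141]=0
L=[];Rr=[]
for r in range(150,225,3):
    x=np.nonzero(m[r])[0]; L.append((x.min(),r)); Rr.append((x.max()+1,r))
PL=ray("wrist",L,.074,st)[:,:2]*1000; PR=ray("wrist",Rr,.074,st)[:,:2]*1000
for P in (PL,PR):
    v=cv2.fitLine(P.astype(np.float32),cv2.DIST_HUBER,0,.01,.01).ravel(); print(v, "yaw",np.degrees(np.arctan(v[1]/v[0])))
N=ray("wrist",[(277,143),(361.5,143)],.074,st)[:,:2]*1000; print("near corners",N.round(1).tolist())
mid=(PL.mean(0)+PR.mean(0))/2; Rt=R.from_quat(st["tool_rot"]).as_matrix()
y=Rt[:2,1]; z=Rt[:2,2]; t=st["eef_pos"][:2]*1000
print("midline tool y offset",(mid-t)@y,"widths",np.linalg.norm(PL.mean(0)-PR.mean(0)),"centre z off",(N.mean(0)-t)@z+43)
print("box corner",ray("wrist",[(150,248),(165,245)],0,st))
E
python3 inhand.py w19 "[(317,156.5),(317,368)]"
```

```text
[9.4704777e-01 3.2109269e-01 6.4399219e+02 9.6218361e+01] yaw 18.72902
[9.4848800e-01 3.1681311e-01 6.2764313e+02 1.6583539e+02] yaw 18.470303
near corners [[611.8, 86.4], [590.3, 152.5]]
midline tool y offset 1.6592624830482976 widths 71.15274319415757 centre z off 7.848128473353476
box corner [[ 0.77957586 -0.02006119  0.        ]
 [ 0.77083884 -0.00489144  0.        ]]
[-26.5  -0.6 -50.5]
[-26.5  -0.5  49.1]
```

apply_moves(targets="0 7.4 4.3 0 0 0 0.5; 0 0 0 -15 0 0 0; 0 0 0 -20 0 0 0; 0 0 0 -10 0 0 0; 0 0 0 -5 0 0 0; 0 0 0 0 0 0 0; 0 0 0 0 0 0 0")

```text
t: 31.25
eef_pos: [0.6433, 0.1336, 0.156]
tool_rot: [-0.114, 0.697, 0.114, 0.698]
force: [0.1, 0.4, -1.5]
grip_width: 0.0139
```

```bash
python3 st.py; python3 - <<'E'
from h import *; im=env.camera("scene")[:,:,::-1]; cv2.imwrite("pics/s20.png",cv2.resize(im[100:220,250:400],None,fx=5,fy=5,interpolation=cv2.INTER_CUBIC))
E
```

```text
31.25 [0.6433 0.1336 0.156 ] yaw 18.6 F [ 0.1  0.4 -1.5] T [ 0.049 -0.032  0.054] tau6 0.001 gw 0.0139
```

View pics/s20.png

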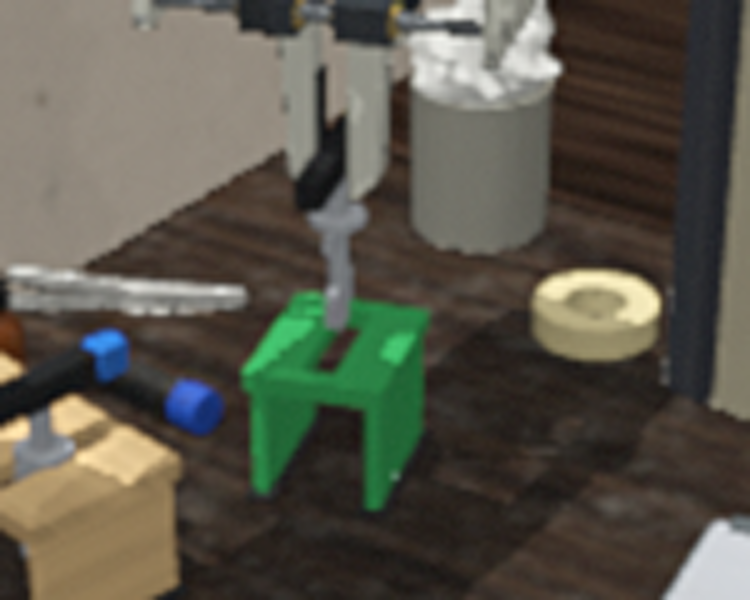

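apply_moves(targets="0 -0.5 0 -5 0 0 0; 0 0 0 -5 0 0 0; 0 0 0 -5 0 0 0; 0 0 0 -5 0 0 0; 0 0 0 -5 0 0 0; 0 0 0 0 0 0 0")

```text
t: 31.9
eef_pos: [0.6417, 0.1335, 0.1289]
tool_rot: [-0.114, 0.699, 0.114, 0.697]
force: [-0.4, 0.4, -1.3]
grip_width: 0.014
```

```bash
python3 st.py
```

```text
31.9 [0.6417 0.1335 0.1289] yaw 18.5 F [-0.4  0.4 -1.3] T [0.022 0.017 0.054] tau6 -0.001 gw 0.014
```

apply_moves(targets="0 0 0 -10 0 0 0; 0 0 0 -10 0 0 0; 0 0 0 -10 0 0 0; 0 0 0 -4 0 0 0; 0 0 0 0 0 0 0; 0 0 0 0 0 0 0")

```text
t: 32.5
eef_pos: [0.6424, 0.1336, 0.0961]
tool_rot: [-0.114, 0.698, 0.114, 0.698]
force: [0.1, -0.5, -0.6]
grip_width: 0.0139
```

```bash
python3 st.py
```

```text
32.5 [0.6424 0.1336 0.0961] yaw 18.6 F [ 0.1 -0.5 -0.6] T [0.076 0.022 0.011] tau6 0.0 gw 0.0139
```

apply_moves(targets="0 0 0 -3 0 0 0; 0 0 0 -1.5 0 0 0; 0 0 0 -0.7 0 0 0; 0 0 0 0 0 0 0")

```text
t: 32.9
eef_pos: [0.6425, 0.1335, 0.0914]
tool_rot: [-0.114, 0.698, 0.114, 0.698]
force: [0.2, 0.5, 1.1]
grip_width: 0.0139
```

```bash
python3 st.py
```

```text
32.9 [0.6425 0.1335 0.0914] yaw 18.5 F [0.2 0.5 1.1] T [0.045 0.181 0.022] tau6 0.006 gw 0.0139
```

Contact at the expected height; release, rise straight up, and retreat.

apply_moves(targets="0.35 0 0 0 0 0 0; 0.35 0 0 0 0 0 0; 0.35 0 0 0 0 0 0; 0.35 0 0 0 0 0 0; 0.35 0 0 10 0 0 0; 0.35 0 0 30 0 0 0; 0.35 0 0 40 0 0 0; 0.35 0 0 40 0 0 0; 0.35 -30 0 10 0 0 0; 0.35 -40 0 0 0 0 0")

```text
t: 33.9
eef_pos: [0.5744, 0.1333, 0.2244]
tool_rot: [-0.114, 0.695, 0.113, 0.7]
force: [-0.3, 0.9, 0.4]
grip_width: 0.0326
```

apply_moves(targets="0.35 -40 -20 0 0 0 0; 0.35 -45 -20 0 0 0 0; 0.35 -30 -20 0 0 0 0; 0.35 0 0 0 0 0 0; 0.35 0 0 0 0 0 0")

```text
t: 34.4
eef_pos: [0.4578, 0.0733, 0.2223]
tool_rot: [-0.114, 0.697, 0.113, 0.699]
force: [-0.1, 0.7, 0.7]
grip_width: 0.0325
```

```bash
python3 st.py; python3 - <<'E'
from h import *
im=env.camera("scene"); cv2.imwrite("pics/s21.png",cv2.resize(im[130:310,190:490,::-1],None,fx=2.6,fy=2.6,interpolation=cv2.INTER_CUBIC))
print("rest_top",pin("scene","rest_top")); print("key",pin("scene","key_1")); print("tip",pin("scene","tongue_tip"))
for t in ("dropper_bottle","spare_objective","torch"): print(t,pin("scene",t,n=2))
im=env.camera("top"); cv2.imwrite("pics/t21.png",im[:,:,::-1])
for t in ("key_1","tongue_tip","dropper_bottle","spare_objective","torch"): print("top",t,pin("top",t,n=2))
E
```

```text
34.4 [0.4578 0.0733 0.2223] yaw 18.5 F [-0.1  0.7  0.7] T [ 0.067  0.03  -0.008] tau6 -0.052 gw 0.0325
rest_top [(0.98, array([ 0.3612, -0.0769,  0.0701])), (0.62, array([0.6377, 0.1336, 0.0739]))]
key [(0.89, array([0.479 , 0.1788, 0.0749])), (0.75, array([0.6448, 0.1354, 0.0728]))]
tip [(0.9, array([ 0.5157, -0.2567,  0.0772])), (0.32, array([ 0.5034, -0.1903, -0.0009])), (0.2, array([0.484 , 0.2261, 0.0752]))]
dropper_bottle [(0.44, array([0.5929, 0.322 , 0.0018])), (0.21, array([ 0.4864,  0.23  , -0.003 ]))]
spare_objective [(0.66, array([ 0.4307,  0.0538, -0.0016]))]
torch [(0.52, array([ 0.6331,  0.2584, -0.0038])), (0.5, array([0.485 , 0.2268, 0.0753]))]
top key_1 []
top tongue_tip [(0.85, array([ 0.513 , -0.2597,  0.0789])), (0.4, array([ 4.836e-01,  2.234e-01, -3.000e-04]))]
top dropper_bottle [(0.53, array([ 0.5869,  0.3213, -0.0011]))]
top spare_objective [(0.62, array([ 0.4269,  0.0575, -0.0016]))]
top torch [(0.82, array([ 6.379e-01,  2.572e-01, -5.000e-04])), (0.71, array([ 0.4274,  0.0564, -0.0033]))]
```

View pics/s21.png

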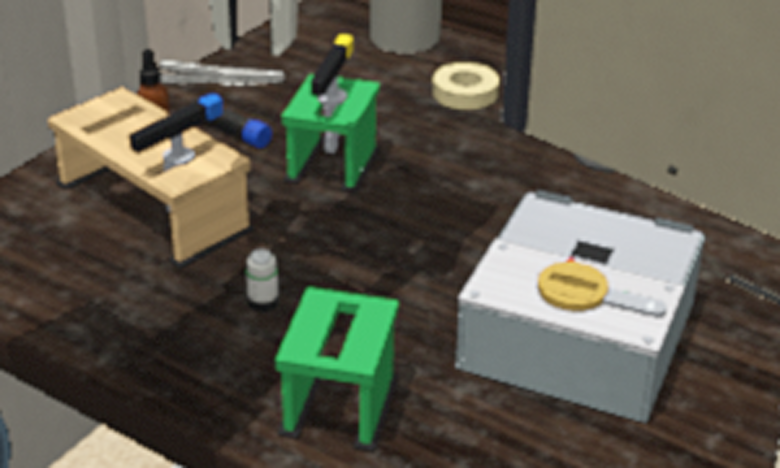

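View pics/t21.png

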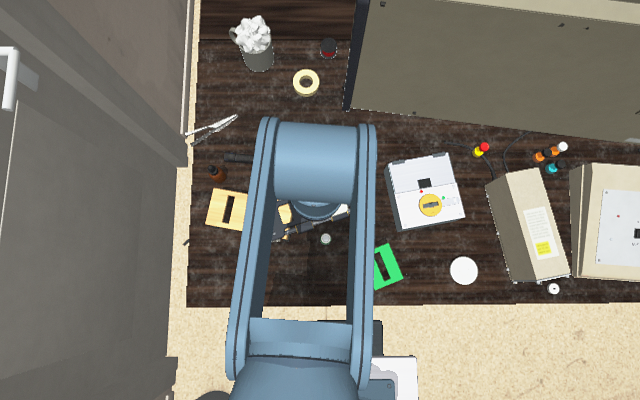

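Yellow key hangs on the far green rest (330,95 in the crop), blue key on the rack (180,150). The tongue points to the locker's side at about 89–91°, and the bystanders are within a few mm of where they were.

```bash
python3 -c "
from rig import env
print(env.job_done()); print(env.state()['t'])"
```

```text
the job is handed in; nothing more can be done
None
the job is handed in; nothing more can be done
```

The yellow key (key_1) opened the lock. It now hangs on the far green rest and the latch is left open. The job was handed in at about 34.7 s of the 72 s allowed.

- **Blue key (key_2), tried first:** it was fully home when turned. After about 21° the torque jumped to 0.6 N m, so I stopped and turned it back to the shut stop. I pulled it out and hung it in its own slot on the rack.
- **Yellow key (key_1):** it went fully home and turned the latch to its open stop with no resistance on the way. I pulled it straight out and hung it on the rest.

**Last checks:**
- **Latch:** the tongue measured about 89° on one camera and 91.5° on the other. The torque rise at the end of the turn also showed it had reached its stop.
- **Keys:** the scene picture shows both seated, yellow on the far rest and blue on the rack. The top camera reported no keys because the arm blocked its view.
- **Bystanders:** the bottle, objective and torch are within about 4 mm of their first measured positions, which is the measuring error.
- **Gripper:** it is clear of everything. The highest force I read was about 12 N.

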